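Vials from behind the bottles

TASK

Two small vials stand in the grey caddy behind two tall bottles. First move both bottles out of the way into the white side tray, then stand each vial on the saucer of the colour of the dot on its cap, and when both vials are there put each bottle back on the very ring where it stood. Keep bottles and vials upright and do not disturb the amber dropper bottle that stands in front of the meter.

Things in the scene. Friction and masses are not known exactly. Their poses are not given: they have to be found in the camera images.
- caddy: low grey open tray, fixed to the worktop, 144 mm (its x) by 174 mm (its y), walls 5 mm thick and 14 mm high, floor 5 mm above the worktop. Origin: centre of the underside; its x axis points from the front row to the back row. Printed on the floor are white rings: two large (66 mm) at x -27, y -42 and +42 mm, for the bottles; two small (32 mm) at x +32, y -42 and +42 mm, for the vials.
- side_tray: white low spill tray, fixed to the worktop, 200 mm (its x) by 120 mm (its y), walls 4 mm thick and 12 mm high, floor 4 mm above the worktop. Origin: centre of the underside. Both bottles fit side by side along its x.
- red_bottle: clear glass screw-cap bottle with a red ribbed cap: body 56 mm diameter, 109 mm tall in all, the cap 42 mm diameter takes up the top 37 mm (grip it by the cap). Origin: centre of the underside; z up along the bottle. 0.14 to 0.28 kg. Starts on one of the two large front rings of the caddy (which one varies).
- blue_bottle: clear glass screw-cap bottle with a blue ribbed cap: body 56 mm diameter, 113 mm tall in all, the cap 42 mm diameter takes up the top 39 mm (grip it by the cap). Origin: centre of the underside; z up along the bottle. 0.14 to 0.28 kg. Starts on one of the two large front rings of the caddy (which one varies).
- yellow_vial: small glass vial, 21 mm diameter, 48 mm tall, with yellow contents and a white cap (18 mm diameter, top 10 mm) bearing a round yellow dot. Origin: centre of the underside; z up along the vial. About 20 g. Starts on one of the two small back rings of the caddy (which one varies), with the tall bottles close in front.
- blue_vial: small glass vial, 21 mm diameter, 48 mm tall, with pale blue contents and a white cap (18 mm diameter, top 10 mm) bearing a round blue dot. Origin: centre of the underside; z up along the vial. About 20 g. Starts on one of the two small back rings of the caddy (which one varies), with the tall bottles close in front.
- yellow_saucer: round yellow saucer, fixed: 60 mm outer diameter, 7 mm high, floor 3 mm above the worktop and 50 mm across inside its low rim. Origin: centre of the underside. The yellow-dotted vial's destination.
- blue_saucer: round blue saucer, fixed: 60 mm outer diameter, 7 mm high, floor 3 mm above the worktop and 50 mm across inside its low rim. Origin: centre of the underside. The blue-dotted vial's destination.
- dropper: amber glass dropper bottle with black teat, 33 mm diameter, 100 mm tall, loose, standing alone in front of the dark bench meter (not the one in the group of bottles at the back), a bystander to leave alone. Origin: centre of the underside.
Not all that is in view belongs to the job. Leave any turquoise look-alike of the red_bottle alone.

How it is judged (in metres and radians):
On the way, in this order (a step that is already met when the one before it is completed fails the run):
1. both bottles stand released in the side tray, the vials still on their rings (x of red_bottle in the frame of side_tray between -0.08 and 0.08 m and y of red_bottle in the frame of side_tray between -0.042 and 0.042 m and height (world z) of each of red_bottle, blue_bottle below 0.01 m and angle between each of red_bottle, blue_bottle's own z axis and vertical below 0.1 rad and x of blue_bottle in the frame of side_tray between -0.08 and 0.08 m and y of blue_bottle in the frame of side_tray between -0.042 and 0.042 m and contact force between each of red_bottle, blue_bottle and the fingers below 0.1 N and distance of each of yellow_vial, blue_vial from where it was at the start of the episode below 0.02 m), for 0.2 s.
2. each vial stands released on the saucer of its colour, both bottles still in the side tray (horizontal distance between yellow_vial and yellow_saucer below 0.015 m and height (world z) of each of yellow_vial, blue_vial, red_bottle, blue_bottle below 0.01 m and angle between each of yellow_vial, blue_vial, red_bottle, blue_bottle's own z axis and vertical below 0.1 rad and horizontal distance between blue_vial and blue_saucer below 0.015 m and x of red_bottle in the frame of side_tray between -0.08 and 0.08 m and y of red_bottle in the frame of side_tray between -0.042 and 0.042 m and x of blue_bottle in the frame of side_tray between -0.08 and 0.08 m and y of blue_bottle in the frame of side_tray between -0.042 and 0.042 m and contact force between each of red_bottle, blue_bottle, yellow_vial, blue_vial and the fingers below 0.1 N), for 0.2 s.
At the end, for the whole second after the job is handed in: Each bottle stands upright within 15 mm of where it stood at the start, each vial stands upright within 15 mm of the centre of the saucer of its dot's colour, all released and at rest (distance of each of red_bottle, blue_bottle from where it was at the start of the episode below 0.015 m and angle between each of red_bottle, blue_bottle, yellow_vial, blue_vial's own z axis and vertical below 0.1 rad and horizontal distance between yellow_vial and yellow_saucer below 0.015 m and height (world z) of each of yellow_vial, blue_vial below 0.01 m and horizontal distance between blue_vial and blue_saucer below 0.015 m and linear speed of each of red_bottle, blue_bottle, yellow_vial, blue_vial below 0.02 m/s and contact force between each of red_bottle, blue_bottle, yellow_vial, blue_vial and the fingers below 0.1 N); the robot touches nothing.
It fails at once if a bottle or vial is tipped over (more than 40 degrees) (angle between any of red_bottle, blue_bottle, yellow_vial, blue_vial's own z axis and vertical above 0.7 rad).
It fails at once if the dropper bottle is shifted more than 20 mm or tipped (distance of dropper from where it was at the start of the episode above 0.02 m or angle between dropper's own z axis and vertical above 0.4 rad).
It also fails if it takes over 134 s, if anything falls off the work surface, if the arm or the gripper's body presses on something with over 40 N, if the wrist force passes 120 N, or if a joint passes its speed limit or range.

ROBOT

A 6-joint arm with a two-finger parallel gripper is mounted at the origin on a cart in front of the work surface, level with it; the furniture and walls round the work are solid. World frame = base frame: x ahead of the robot, y to its left, z up, the work surface at z = 0. Lengths are in m, angles in degrees, forces in N, time in s.
With the tool pointing down it reaches from about 0.35 to 0.85 m from the base axis. Payload 8.1 kg.
Tool frame: the origin (TCP) lies at the very end of the fingers, on their centre line; the grasp point (between the pads) lies 19 mm behind it; z points along the fingers, y is the line along which they close (so a half turn about z gives the same grasp; the last joint's range is limited). The gripper opens to 93 mm and grips with 3 to 60 N. Pads are 15 mm wide; open, the fingers measure 128 mm over their backs; the gripper's body (75 mm by 188 mm) begins 65 mm behind the grasp point.
Start: joints at [63.06, 7.471, 85.268, -0, 87.261, -4.893], TCP at [0.225, 0.556, 0.219] pointing down, gripper open.
Joint ranges: [-169.43, 169.43], [-51.17, 129.36], [1.28, 143.12], [-76.62, 256.62], [0, 156.53], [-152.29, 152.29]. Speed limits (degrees/s): [136.94, 136.94, 159.86, 180, 180, 180].

INTERFACE

Orientations are given as a 3x3 rotation matrix whose columns are the frame's x, y, z axes.
In Python, from plant import get_obs, snapshot, camera_params, finish_job gives the robot as it stands.
- The arm moves only by the tool arm_command, never from a script. Its argument "series" is a list of rows, each a list of 3 entries, a list of its own where there are three numbers: the opening, from -1 (shut) to 1 (fully open), then the shift along the world's x, y, z normalised to -1 to 1, where 1 is 100 mm, then the turn about the world's z normalised to -1 to 1, where 1 is 90 degrees. In form: [[fingers, [dx, dy, dz], yaw], ...]. A call has exactly 5 rows; each row is the pose to reach, as a shift and turn from the pose commanded when the call began; what a row does not reach only later rows make up. A row lasts 1/12 s, in which the tool goes at most 41.7 mm and 7.16 degrees, less where a joint would pass 70% of its speed; a pose out of reach is approached as far as the arm can. A call with a number of a shift or a turn outside -1 to 1 is refused whole. A call with a gripper value outside its range is refused whole. The fingers move at their own pace and stop on an object; "force" is the grip in N (left out, the last holds). Time passes only in rows, so rows that repeat a pose let the fingers close, or fill a call up. It gives the time, the measured TCP pose, the force, the opening and the grip force at its end, in the units of the state.
- get_obs(): the state, without advancing time (a new reading comes with each control period).
- snapshot(name): name is "scene" or "top" or "wrist"; returns the picture (420x560x3 uint8, red, green, blue); there is no depth.
- camera_params(name): a dict with "fov_y" (degrees; the focal length in pixels is half the picture's height over the tangent of half this angle, whatever the lens; pixels are square), "cx", "cy" (the principal point, pixels), "R" (3x3) and "t" (3): a world point X has camera coordinates R X + t. Camera axes: x right, y down, z forward; pixel columns grow to the right and rows downward; lengths in m; the calibration is good to about 2 mm. A picture is of the moment at which its call begins: read the wrist's pose just before it. camera_params takes no time and is no camera call; for the wrist camera it gives the pose at the moment of the call.
- finish_job(): hands the job in; it is judged then, once.
The state is a dict: "clock": time; "qpos": joint angles; "joint_velocities": joint speeds; "joint_efforts": joint torques, N m; "ee_pos": TCP position; "tool_rot": TCP orientation; "force": force on the tool from outside, world axes, zero at the start; "wrist_torque": the same for the moment, N m; "width": finger opening in m; "gripper_force": force on a finger pad.
Only numpy, scipy, OpenCV 4.12 (cv2) and the standard library are available. Lean on these libraries where they do the work, as an engineer would, in place of code of your own. Each camera call takes 0.05 s, during which the arm holds its last target. There are 200 camera calls.

## Working session

There is one attempt and no reset: what is moved stays moved. The work goes in short steps, Python scripts to look and compute and a tool call to move; the robot and the scene stay as the last step left them, time stands still between calls to the robot, and variables do not carry over. Pictures are saved under pics/ and viewed, at most 14 in all, crops included, and the job is handed in when it is done.

Besides the shell and the picture viewer there is one more tool, called by a JSON object that holds its "api" and its "payload". arm_command: Moves the arm, as the interface text tells. Scaled input: -1 to 1 covers 100 mm each way for a shift and 90 degrees each way for a turn. Its arguments: {"type":"object","properties":{"series":{"type":"array","items":{"type":"array"}},"force":{"type":"number"}},"required":["series"]}

```bash
mkdir -p pics
cat > h.py <<'E'
import numpy as np,cv2
from plant import *
def K(c,shape=(420,560)):
    f=shape[0]/2/np.tan(np.radians(c["fov_y"])/2); return f
def ray(c,u,v,z):
    f=K(c);R=np.array(c["R"]);t=np.array(c["t"])
    d=R.T@np.array([(u-c["cx"])/f,(v-c["cy"])/f,1]);o=-R.T@t
    return o+d*(z-o[2])/d[2]
def proj(c,X):
    f=K(c);p=np.array(c["R"])@np.array(X)+np.array(c["t"]);return np.array([c["cx"]+f*p[0]/p[2],c["cy"]+f*p[1]/p[2]])
def save(n,im,s=1): cv2.imwrite("pics/"+n+".png",cv2.resize(im[:,:,::-1],None,fx=s,fy=s,interpolation=cv2.INTER_CUBIC))
E
python3 - <<'E'
from h import *
o=get_obs();print(o)
for n in("scene","top"):
    c=camera_params(n);im=snapshot(n);np.save(n+".npy",im);save(n+"0",im,1.42);print(n,c)
E
```

```text
{'clock': 0.0, 'qpos': array([ 6.30606065e+01,  7.51437333e+00,  8.53295608e+01, -1.46992032e-03,
        8.72608136e+01, -4.89242165e+00]), 'joint_velocities': array([-0.01851591,  0.08807634,  0.13677405,  0.04535754, -0.06579705,
       -0.04029461]), 'joint_efforts': array([ 1.60617150e-03, -5.59850478e+01, -4.91758668e+01,  7.69004412e-02,
        3.53146414e-02, -2.09613240e-04]), 'ee_pos': array([0.22494325, 0.55562385, 0.21759241]), 'tool_rot': array([[-9.26876852e-01,  3.75364693e-01, -8.05412985e-04],
       [ 3.75365535e-01,  9.26875408e-01, -1.64141689e-03],
       [ 1.30387541e-04, -1.82371560e-03, -9.99998329e-01]]), 'force': array([ 0.35574292, -0.02028825, -0.00083934]), 'wrist_torque': array([ 0.03780275, -0.00899026,  0.05551122]), 'gripper_force': 0.0, 'width': 0.092578812257701}
scene {'fov_y': 57.17315479407768, 'cx': 282.1857606143338, 'cy': 210.92139954300538, 'R': array([[ 0.49086845, -0.87119028, -0.00869777],
       [-0.67915648, -0.37637656, -0.63014853],
       [ 0.54570563,  0.31522718, -0.7764259 ]]), 't': array([-0.30858965,  0.36964568,  0.63534941])}
top {'fov_y': 48.375754123270255, 'cx': 275.3817090845648, 'cy': 212.58960515509705, 'R': array([[-0.00617695, -0.99993762, -0.00930555],
       [-0.98234339,  0.0078078 , -0.18692381],
       [ 0.1869848 ,  0.00798663, -0.98233034]]), 't': array([-0.04790037,  0.50576889,  1.05738367])}
```

View pics/top0.png

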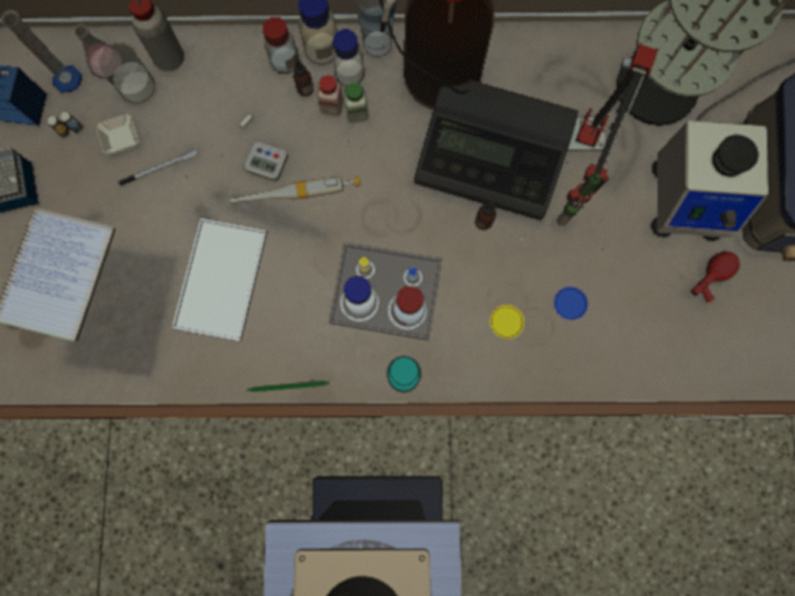

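View pics/scene0.png

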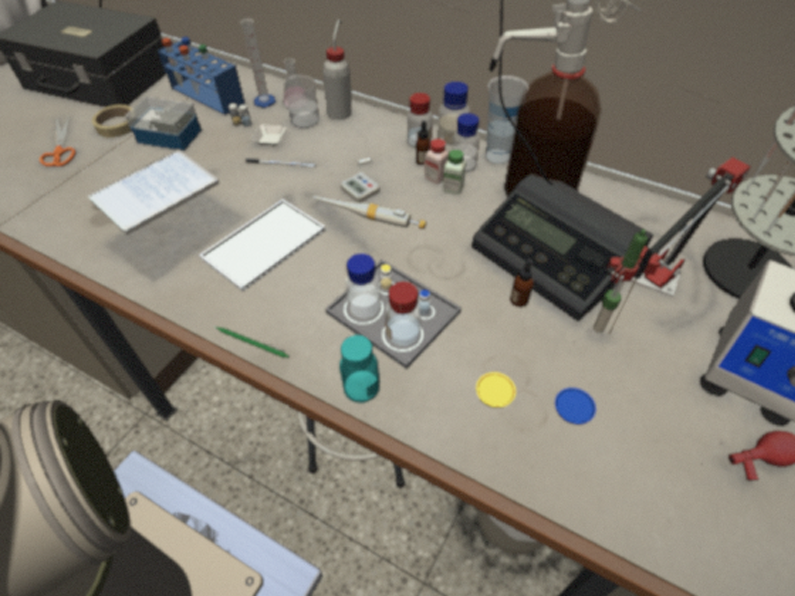

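Top view (shown at 1.42x) has the red cap at (408,299), blue cap at (357,290), yellow-dot vial at (364,265) and blue-dot vial at (412,274). The saucers are at (507,322) yellow and (571,303) blue, and the dropper is at (485,216) in front of the meter.

White rectangle candidates for the side tray are (220,279), plain with a rim, and (55,273), a notebook with writing. The plain one fits. Red and blue caps also appear at the back, around (278,30) and (346,43), but only the pair on the caddy fits the description. The turquoise bottle at (404,373) is the look-alike to leave alone.

```bash
cat > m.py <<'E'
from h import *
def blobs(im,lo,hi,box,minA=6):
    hsv=cv2.cvtColor(im,cv2.COLOR_RGB2HSV);m=cv2.inRange(hsv,lo,hi)
    M=np.zeros_like(m);x0,y0,x1,y1=box;M[y0:y1,x0:x1]=m[y0:y1,x0:x1]
    n,l,s,c=cv2.connectedComponentsWithStats(M)
    i=1+np.argmax(s[1:,4]) if n>1 else 0
    return c[i],s[i],(l==i).astype(np.uint8)
E
python3 - <<'E'
from m import *
im=np.load("top.npy");c=camera_params("top")
Y=((20,110,80),(35,255,255));B=((105,110,40),(128,255,255))
def go(nm,lh,box,z):
    p,s,m=blobs(im,*lh,box);cnt=cv2.findContours(m,0,2)[0][0]
    (ex,ey),r=cv2.minEnclosingCircle(cnt)
    print(nm,p.round(1),s,(round(ex,1),round(ey,1)),r,ray(c,*p,z).round(4),ray(c,ex,ey,z).round(4), "mm/px",1000*np.linalg.norm(ray(c,p[0]+1,p[1],z)-ray(c,*p,z)))
go("ysaucer",Y,(335,205,375,245),.006);go("bsaucer",B,(385,195,420,230),.006)
go("yvial",Y,(245,175,268,196),.053);go("bvial",B,(280,184,300,202),.053)
m1=((105,110,40),(128,255,255))
go("bcap",m1,(235,190,268,220),.118)
hsv=cv2.cvtColor(im,cv2.COLOR_RGB2HSV)
R=((0,120,40),(8,255,255));im2=im.copy()
hh=hsv.copy();hh[...,0]=(hh[...,0].astype(int)+5)%180;im_s=cv2.cvtColor(hh,cv2.COLOR_HSV2RGB)
def red(box):
    p,s,m=blobs(im_s,(0,110,40),(14,255,255),box);print("rcap",p,s,ray(c,*p,.114).round(4))
red((270,195,305,225))
# tray
p,s,m=blobs(im,(0,0,140),(179,60,255),(115,145,195,245));cnt=max(cv2.findContours(m,0,2)[0],key=len)
b=cv2.boxPoints(cv2.minAreaRect(cnt));print("tray",s);P=np.array([ray(c,*q,.012) for q in b]);print(P.round(4),P.mean(0),np.linalg.norm(P[1]-P[0]),np.linalg.norm(P[2]-P[1]))
print(ray(c,342,152,0.),"dropper approx")
crop=np.vstack([im[135:255,110:310]]);save("cropA",crop,4);save("cropB",im[140:260,230:430],4)
sc=np.load("scene.npy");save("cropS",sc[160:290,130:330],4)
E
```

```text
ysaucer [356.7 226.1] [345 214  25  25 472] (356.6, 226.2) 12.377625465393066 [ 0.4782 -0.249   0.006 ] [ 0.4779 -0.2488  0.006 ] mm/px 2.432078962587738
bsaucer [401.7 213.2] [390 202  24  23 412] (401.5, 213.5) 11.556589126586914 [ 0.5093 -0.3601  0.006 ] [ 0.5087 -0.3598  0.006 ] mm/px 2.4403646894703117
yvial [255.7 183.6] [253 181   7   6  33] (255.8, 183.6) 3.2413198947906494 [ 0.5749 -0.0052  0.053 ] [ 0.575  -0.0054  0.053 ] mm/px 2.381102302219053
bvial [290.  190.7] [288 188   5   6  24] (290.0, 190.6) 2.6000943183898926 [ 0.5569 -0.0865  0.053 ] [ 0.5572 -0.0865  0.053 ] mm/px 2.370856250208182
bcap [251.3 203.4] [243 195  18  18 261] (251.2, 203.5) 9.117307662963867 [0.5132 0.0012 0.118 ] [0.513  0.0014 0.118 ] mm/px 2.2200790661276355
rcap [288.25468165 210.43445693] [279 202  19  18 267] [ 0.4974 -0.0806  0.114 ]
tray [ 122  154   64   86 3683]
[[0.4716 0.325  0.012 ]
 [0.6722 0.2878 0.012 ]
 [0.6416 0.1694 0.012 ]
 [0.443  0.21   0.012 ]] [0.55708146 0.24804986 0.012     ] 0.20404514688954514 0.12237432463382801
[ 0.66886908 -0.22028038  0.        ] dropper approx
```

View pics/cropA.png

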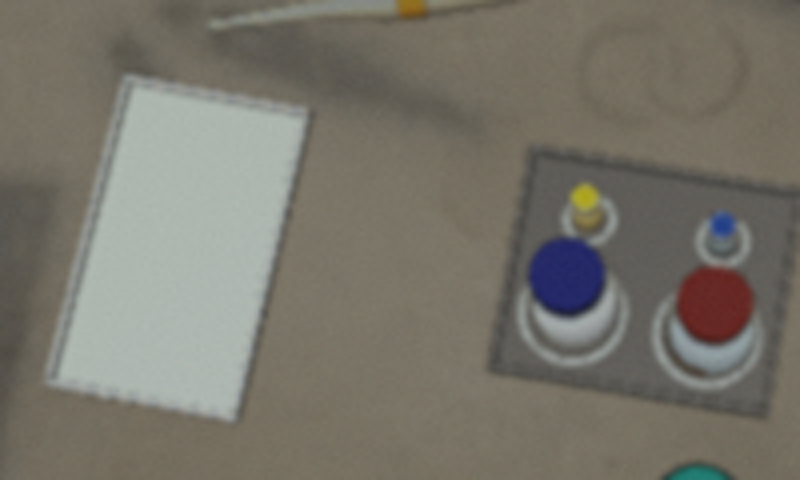

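View pics/cropS.png

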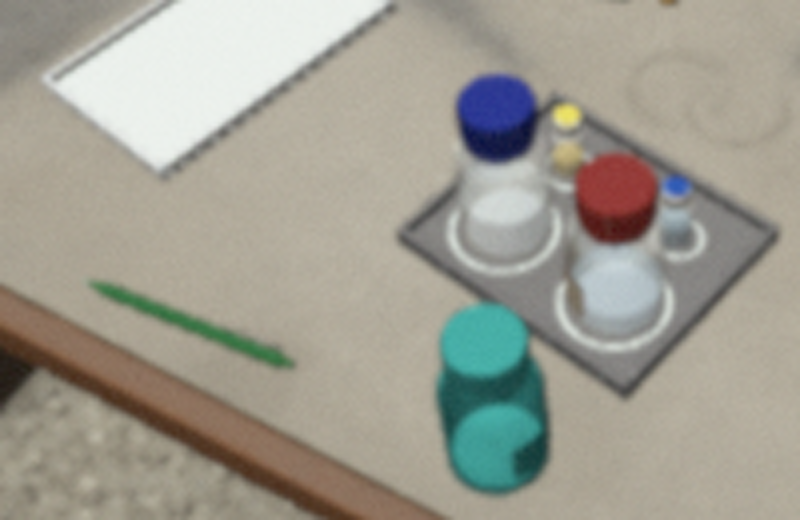

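Run:
```python
from m import *
T=np.load("top.npy");S=np.load("scene.npy");ct=camera_params("top");cs=camera_params("scene")
def sh(im):
    h=cv2.cvtColor(im,cv2.COLOR_RGB2HSV);h[...,0]=(h[...,0].astype(int)+5)%180;return cv2.cvtColor(h,cv2.COLOR_HSV2RGB)
Ts,Ss=sh(T),sh(S)
Y=((20,100,70),(42,255,255));B=((108,100,40),(135,255,255));R=((0,110,40),(16,255,255))
def tri(nm,lh,bt,bs):
    p,s1,_=blobs(Ts,*lh,bt);q,s2,_=blobs(Ss,*lh,bs)
    P=[np.c_[np.diag([K(c)]*2),[0,0]] for c in(ct,cs)]
    Pm=[np.array([[K(c),0,c["cx"]],[0,K(c),c["cy"]],[0,0,1]])@np.c_[c["R"],c["t"]] for c in(ct,cs)]
    X=cv2.triangulatePoints(*Pm,p,q).ravel();X=X[:3]/X[3]
    print(nm,p.round(1),q.round(1),s1[4],s2[4],X.round(4),"reproj",(proj(ct,X)-p).round(2),(proj(cs,X)-q).round(2))
tri("bcap",B,(235,190,268,220),(240,175,270,202));tri("rcap",R,(270,195,305,225),(270,195,300,225))
tri("yv",Y,(245,175,268,196),(265,183,282,195));tri("bv",B,(280,184,300,202),(292,200,306,212))
tri("ys",Y,(335,205,375,245),(330,258,370,290));tri("bs",B,(385,195,420,230),(385,268,425,302))
# caddy rings: bright low-sat pixels fit on z=.005 , small rings & caddy outline
g=cv2.cvtColor(T,cv2.COLOR_RGB2HSV)[...,2]
for n,(x0,y0,x1,y1) in dict(ry=(247,181,268,197),rb=(282,187,300,203)).items():
    m=np.zeros_like(g);m[y0:y1,x0:x1]=(g[y0:y1,x0:x1]>125)
    (a,b)=np.nonzero(m);e=cv2.minEnclosingCircle(np.c_[b,a].astype(np.float32));print(n,e,ray(ct,*e[0],.005).round(4))
# caddy corners by eye from cropA (/4 + offset)
C=[(110+u/4,135+v/4) for u,v in((532,150),(800,190),(767,414),(491,372))]
P=np.array([ray(ct,*q,.013) for q in C]);print(P.round(4),P.mean(0).round(4))
print("camTop",(-ct["R"].T@ct["t"]).round(3), "teal",ray(ct,284.5,262.7,.11).round(3))
```

```text
bcap [251.3 203.5] [253.9 188.8] 268 321 [0.5144 0.0028 0.1072] reproj [-0.39  0.36] [ 0.79 -0.19]
rcap [288.3 210.4] [283.4 208.7] 267 350 [ 0.4982 -0.0797  0.1052] reproj [-0.48  0.41] [ 0.97 -0.23]
yv [255.8 183.8] [271.4 187.9] 38 23 [ 0.5724 -0.0049  0.0585] reproj [-0.28  0.25] [ 0.55 -0.13]
bv [290.1 190.8] [298.7 205.9] 28 26 [ 0.5551 -0.086   0.058 ] reproj [-0.28  0.23] [ 0.55 -0.12]
ys [356.7 226.1] [348.8 274.1] 484 549 [ 0.4771 -0.2476  0.01  ] reproj [-0.28  0.2 ] [ 0.57 -0.12]
bs [401.6 213.2] [404.6 285.4] 421 552 [ 0.5082 -0.3582  0.0102] reproj [-0.3   0.18] [ 0.6  -0.11]
ry ((257.2878723144531, 188.0757598876953), 7.436546802520752) [ 0.5758 -0.0066  0.005 ]
rb ((290.2368469238281, 194.65789794921875), 6.662200450897217) [ 0.5583 -0.0881  0.005 ]
[[ 0.6138  0.0285  0.013 ]
 [ 0.5869 -0.137   0.013 ]
 [ 0.4479 -0.1144  0.013 ]
 [ 0.4748  0.0524  0.013 ]] [ 0.5308 -0.0426  0.013 ]
camTop [ 0.299 -0.06   1.133] teal [ 0.382 -0.071  0.11 ]
```

{"api": "arm_command", "payload": {"series": [[0.3,[0.096,-0.184,0],-0.057],[0.3,[0.192,-0.368,0],-0.114],[0.3,[0.288,-0.552,0],-0.171],[0.3,[0.384,-0.736,0],-0.228],[0.3,[0.48,-0.92,0],-0.285]]}}

```text
clock: 0.52
ee_pos: [0.2733, 0.463, 0.218]
tool_rot: [[-0.67, 0.742, -0.001], [0.742, 0.67, -0.001], [-0.0, -0.001, -1.0]]
force: [-0.1, -0.3, 0.8]
width: 0.0647
gripper_force: 0.0
```

{"api": "arm_command", "payload": {"series": [[0.3,[0.096,-0.184,0],-0.057],[0.3,[0.192,-0.368,0],-0.114],[0.3,[0.288,-0.552,0],-0.171],[0.3,[0.384,-0.736,0],-0.228],[0.3,[0.48,-0.92,0],-0.285]]}}

```text
clock: 0.93
ee_pos: [0.3213, 0.371, 0.2182]
tool_rot: [[-0.282, 0.959, -0.001], [0.959, 0.282, -0.001], [-0.0, -0.001, -1.0]]
force: [0.3, -0.3, 0.3]
width: 0.0602
gripper_force: 0.0
```

{"api": "arm_command", "payload": {"series": [[0.3,[0.096,-0.184,0],-0.057],[0.3,[0.192,-0.368,0],-0.114],[0.3,[0.288,-0.552,0],-0.171],[0.3,[0.384,-0.736,0],-0.228],[0.3,[0.48,-0.92,0],-0.285]]}}

```text
clock: 1.35
ee_pos: [0.3693, 0.279, 0.2182]
tool_rot: [[0.161, 0.987, -0.001], [0.987, -0.161, -0.0], [-0.0, -0.001, -1.0]]
force: [0.0, 0.7, 0.7]
width: 0.0605
gripper_force: 0.0
```

{"api": "arm_command", "payload": {"series": [[0.3,[0.096,-0.184,0],0],[0.3,[0.192,-0.368,0],0],[0.3,[0.288,-0.552,0],0],[0.3,[0.384,-0.736,0],0],[0.3,[0.48,-0.92,0],0]]}}

```text
clock: 1.77
ee_pos: [0.4173, 0.1871, 0.2182]
tool_rot: [[0.156, 0.988, -0.001], [0.988, -0.156, -0.0], [-0.0, -0.001, -1.0]]
force: [0.8, 0.0, 0.0]
width: 0.0605
gripper_force: 0.0
```

{"api": "arm_command", "payload": {"series": [[0.3,[0.096,-0.184,0],0],[0.3,[0.192,-0.368,0],0],[0.3,[0.288,-0.552,0],0],[0.3,[0.384,-0.736,0],0],[0.3,[0.48,-0.92,0],0]]}}

```text
clock: 2.18
ee_pos: [0.4653, 0.0951, 0.2182]
tool_rot: [[0.156, 0.988, -0.001], [0.988, -0.156, -0.0], [-0.0, -0.001, -1.0]]
force: [-0.2, 0.0, 0.2]
width: 0.0606
gripper_force: 0.0
```

{"api": "arm_command", "payload": {"series": [[0.3,[0.16,-0.25,0],0],[0.3,[0.32,-0.5,0],0],[0.3,[0.42,-0.75,0],0],[0.3,[0.48,-0.92,0],0],[0.3,[0.48,-0.92,0],0]]}}

```text
clock: 2.6
ee_pos: [0.5137, 0.0011, 0.218]
tool_rot: [[0.159, 0.987, -0.001], [0.987, -0.159, -0.001], [-0.001, -0.001, -1.0]]
force: [0.2, 0.7, -0.2]
width: 0.0601
gripper_force: 0.0
```

Run:
```python
from m import *
o=get_obs();c=camera_params("wrist");im=snapshot("wrist");np.save("w.npy",im);save("w0",im,1.2)
print(o["ee_pos"],(-np.array(c["R"]).T@c["t"]).round(3),c["R"][2])
for n,p in dict(blue=(.513,.002,.118),red=(.4975,-.08,.114),yv=(.573,-.0055,.053),bv=(.556,-.087,.053)).items(): print(n,proj(c,p).round(1))
```

```text
[0.51367101 0.00109242 0.21797388] [0.526 0.079 0.385] [-0.04668466 -0.2825106  -0.9581275 ]
blue [280.3 203.7]
red [278.1 282.2]
yv [334.6 185.5]
bv [327.9 253.5]
```

View pics/w0.png

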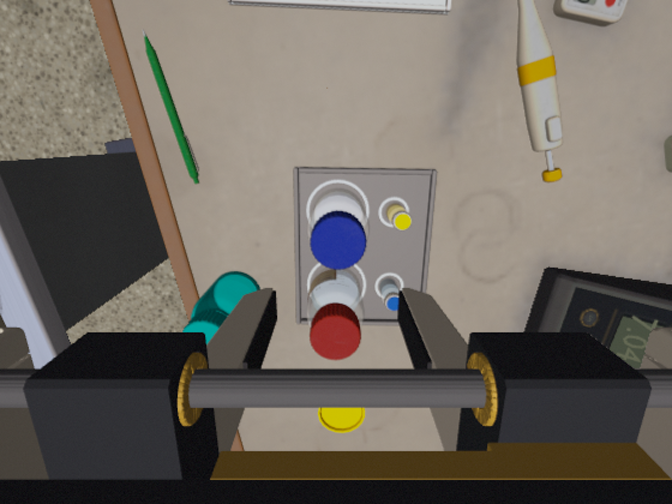

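The wrist view shows the blue cap at (338,240), red cap at (335,331), yellow dot (402,221) and blue dot (392,304), all on the caddy. I'll refine the positions from this view.

Run:
```python
from m import *
im=np.load("w.npy");c=camera_params("wrist")
h=cv2.cvtColor(im,cv2.COLOR_RGB2HSV);h[...,0]=(h[...,0].astype(int)+5)%180;im=cv2.cvtColor(h,cv2.COLOR_HSV2RGB)
Y=((20,100,70),(42,255,255));B=((108,100,40),(135,255,255));R=((0,110,40),(16,255,255))
for n,l,b,z in(("blue",B,(250,165,315,230),.118),("red",R,(250,240,310,305),.114),("yv",Y,(322,170,348,195),.053),("bv",B,(315,243,338,262),.053),("ys",Y,(255,330,310,365),.006)):
    p,s,m=blobs(im,*l,b);e=cv2.minEnclosingCircle(max(cv2.findContours(m,0,2)[0],key=len));print(n,p.round(1),s,ray(c,*p,z).round(4),e[1]*np.linalg.norm(ray(c,p[0]+1,p[1],z)-ray(c,*p,z)))
r=[ray(c,u/1.2,v/1.2,.013) for u,v in((296,168),(437,170),(299,324),(424,323))];print(np.round(r,4),np.mean(r,0))
```

```text
blue [281.5 200.1] [ 259  176   46   49 1758] [0.514 0.007 0.118] 0.022026513497113657
red [279.  276.4] [ 258  253   43   47 1594] [ 0.4989 -0.0718  0.114 ] 0.023425727745625135
yv [335.3 184.3] [329 178  14  14 141] [ 0.5733 -0.0025  0.053 ] 0.0073663547990336
bv [327.7 252.9] [323 248  10  11 102] [ 0.5553 -0.0843  0.053 ] 0.007259855966254908
ys [284.  348.2] [265 339  39  22 724] [ 0.4762 -0.2539  0.006 ] 0.029330053999655402
[[ 0.4801  0.0585  0.013 ]
 [ 0.6189  0.0341  0.013 ]
 [ 0.4504 -0.1126  0.013 ]
 [ 0.5905 -0.1338  0.013 ]] [ 0.53497862 -0.03843866  0.013     ]
```

{"api": "arm_command", "payload": {"series": [[0.3,[0,0,-0.16],0],[0.3,[0,0,-0.32],0],[0.3,[0,0,-0.46],0],[0.3,[0,0,-0.58],0],[0.3,[0,0,-0.68],0]]}}

```text
clock: 3.07
ee_pos: [0.5124, 0.0051, 0.1493]
tool_rot: [[0.156, 0.988, -0.001], [0.988, -0.156, 0.0], [0.0, -0.001, -1.0]]
force: [-0.8, -1.0, -0.1]
width: 0.0604
gripper_force: 0.0
```

{"api": "arm_command", "payload": {"series": [[0.3,[0,0,-0.16],0],[0.3,[0,0,-0.32],0],[0.3,[0,0,-0.48],0],[0.3,[0,0,-0.6],0],[0.3,[0,0,-0.68],0]]}}

```text
clock: 3.48
ee_pos: [0.5123, 0.0046, 0.081]
tool_rot: [[0.156, 0.988, -0.002], [0.988, -0.156, 0.0], [-0.0, -0.002, -1.0]]
force: [0.4, -0.3, -0.3]
width: 0.0603
gripper_force: 0.0
```

{"api": "arm_command", "payload": {"series": [[0.1,[0,0,0],0],[-0.1,[0,0,0],0],[-0.2,[0,0,0],0],[-0.3,[0,0,0],0],[-0.4,[0,0,0],0]], "force": 25}}

```text
clock: 3.9
ee_pos: [0.514, 0.0041, 0.0838]
tool_rot: [[0.156, 0.988, 0.002], [0.988, -0.156, -0.0], [0.0, 0.002, -1.0]]
force: [-0.8, 0.1, 3.6]
width: 0.0414
gripper_force: 25.0
```

{"api": "arm_command", "payload": {"series": [[-0.4,[0,0,0],0],[-0.4,[0,0,0],0],[-0.4,[0,0,0.05],0],[-0.4,[0,0,0.15],0],[-0.4,[0,0,0.3],0]]}}

```text
clock: 4.32
ee_pos: [0.5117, 0.0043, 0.1117]
tool_rot: [[0.156, 0.988, -0.004], [0.988, -0.156, 0.0], [-0.0, -0.004, -1.0]]
force: [-0.1, -0.1, -2.0]
width: 0.041
gripper_force: 24.9
```

{"api": "arm_command", "payload": {"series": [[-0.4,[0,0,0.2],0],[-0.4,[0,0,0.4],0],[-0.4,[0.02,0.08,0.55],0],[-0.4,[0.06,0.2,0.65],0],[-0.4,[0.12,0.36,0.7],0]]}}

```text
clock: 4.73
ee_pos: [0.5261, 0.0403, 0.185]
tool_rot: [[0.158, 0.987, 0.003], [0.987, -0.158, -0.0], [0.0, 0.003, -1.0]]
force: [0.7, 0.1, -2.3]
width: 0.0414
gripper_force: 24.9
```

{"api": "arm_command", "payload": {"series": [[-0.4,[0.07,0.2,0],0],[-0.4,[0.14,0.4,0],0],[-0.4,[0.21,0.6,0],0],[-0.4,[0.28,0.8,0],0],[-0.4,[0.36,1.0,0],0]]}}

```text
clock: 5.15
ee_pos: [0.561, 0.1419, 0.1824]
tool_rot: [[0.156, 0.988, -0.001], [0.988, -0.156, 0.0], [-0.0, -0.001, -1.0]]
force: [0.8, -0.4, -2.2]
width: 0.0416
gripper_force: 24.9
```

{"api": "arm_command", "payload": {"series": [[-0.4,[0.09,0.22,0],0],[-0.4,[0.18,0.44,0],0],[-0.4,[0.26,0.66,0],0],[-0.4,[0.34,0.86,0],0],[-0.4,[0.4,1.0,0],0]]}}

```text
clock: 5.57
ee_pos: [0.601, 0.2429, 0.1821]
tool_rot: [[0.155, 0.988, -0.001], [0.988, -0.155, 0.0], [0.0, -0.001, -1.0]]
force: [0.1, 0.4, -2.2]
width: 0.0411
gripper_force: 24.9
```

{"api": "arm_command", "payload": {"series": [[-0.4,[0,0,-0.08],0],[-0.4,[0,0,-0.22],0],[-0.4,[0,0,-0.4],0],[-0.4,[0,0,-0.56],0],[-0.4,[0,0,-0.7],0]]}}

```text
clock: 5.98
ee_pos: [0.5997, 0.2391, 0.1096]
tool_rot: [[0.157, 0.988, -0.003], [0.988, -0.157, -0.001], [-0.002, -0.003, -1.0]]
force: [-0.1, 0.5, -1.9]
width: 0.041
gripper_force: 24.9
```

{"api": "arm_command", "payload": {"series": [[-0.4,[0,0,-0.1],0],[-0.4,[0,0,-0.18],0],[-0.4,[0,0,-0.24],0],[-0.4,[0,0,-0.29],0],[-0.4,[0,0,-0.3],0]]}}

```text
clock: 6.4
ee_pos: [0.6014, 0.2402, 0.0829]
tool_rot: [[0.157, 0.988, 0.0], [0.988, -0.157, 0.0], [0.0, 0.0, -1.0]]
force: [-1.2, -1.0, -0.8]
width: 0.0411
gripper_force: 25.0
```

{"api": "arm_command", "payload": {"series": [[-0.4,[0,0,-0.01],0],[0.1,[0,0,-0.01],0],[0.3,[0,0,-0.01],0],[0.3,[0,0,-0.01],0],[0.3,[0,0,-0.01],0]]}}

```text
clock: 6.82
ee_pos: [0.6015, 0.2402, 0.082]
tool_rot: [[0.156, 0.988, 0.001], [0.988, -0.156, 0.0], [0.0, 0.001, -1.0]]
force: [-0.3, 0.1, 0.4]
width: 0.0594
gripper_force: 0.0
```

{"api": "arm_command", "payload": {"series": [[0.3,[0,0,0.06],0],[0.3,[0,0,0.25],0],[0.3,[0,0,0.5],0],[0.3,[0,0,0.75],0],[0.3,[0,0,1.0],0]]}}

```text
clock: 7.23
ee_pos: [0.601, 0.2401, 0.1831]
tool_rot: [[0.156, 0.988, -0.0], [0.988, -0.156, -0.0], [-0.0, -0.0, -1.0]]
force: [1.1, 0.6, -0.3]
width: 0.0602
gripper_force: 0.0
```

{"api": "arm_command", "payload": {"series": [[0.3,[-0.06,-0.2,0],0],[0.3,[-0.12,-0.4,0],0],[0.3,[-0.18,-0.6,0],0],[0.3,[-0.25,-0.8,0],0],[0.3,[-0.32,-1.0,0],0]]}}

```text
clock: 7.65
ee_pos: [0.569, 0.1393, 0.1823]
tool_rot: [[0.156, 0.988, 0.001], [0.988, -0.156, 0.0], [0.0, 0.001, -1.0]]
force: [0.4, 0.4, -0.8]
width: 0.0604
gripper_force: 0.0
```

{"api": "arm_command", "payload": {"series": [[0.3,[-0.07,-0.2,0],0],[0.3,[-0.14,-0.4,0],0],[0.3,[-0.21,-0.6,0],0],[0.3,[-0.28,-0.8,0],0],[0.3,[-0.35,-1.0,0],0]]}}

```text
clock: 8.07
ee_pos: [0.5339, 0.0392, 0.1823]
tool_rot: [[0.156, 0.988, 0.001], [0.988, -0.156, -0.0], [0.0, 0.001, -1.0]]
force: [0.2, 0.3, 0.1]
width: 0.0604
gripper_force: 0.0
```

{"api": "arm_command", "payload": {"series": [[0.3,[-0.07,-0.2,0],0],[0.3,[-0.14,-0.4,0],0],[0.3,[-0.21,-0.6,0],0],[0.3,[-0.28,-0.8,0],0],[0.3,[-0.35,-1.0,0],0]]}}

```text
clock: 8.48
ee_pos: [0.4989, -0.0608, 0.1823]
tool_rot: [[0.156, 0.988, 0.001], [0.988, -0.156, -0.0], [-0.0, 0.001, -1.0]]
force: [0.2, -0.2, 0.3]
width: 0.0605
gripper_force: 0.0
```

{"api": "arm_command", "payload": {"series": [[0.3,[-0.01,-0.1,0],0],[0.3,[-0.01,-0.18,0],0],[0.3,[-0.01,-0.18,0],0],[0.3,[-0.01,-0.18,0],0],[0.3,[-0.01,-0.18,0],0]]}}

```text
clock: 8.9
ee_pos: [0.4985, -0.0771, 0.1816]
tool_rot: [[0.156, 0.988, 0.0], [0.988, -0.156, 0.0], [0.0, -0.0, -1.0]]
force: [0.4, 1.0, 0.1]
width: 0.0603
gripper_force: 0.0
```

Run:
```python
from m import *
c=camera_params("wrist");im=snapshot("wrist");t=snapshot("top");np.save("t1.npy",t)
print(get_obs()["ee_pos"]);save("t1",np.hstack([t[135:285,100:310]]),3);save("w1",im,.9)
```

```text
[ 0.4984247  -0.07701047  0.18157899]
```

View pics/w1.png

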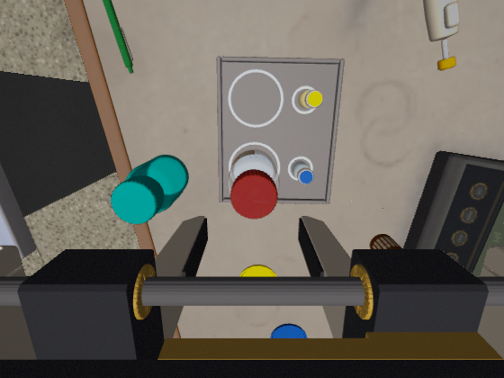

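The blue bottle is gone from its ring. The gripper is centred over the red cap at (254,194), with the vials still on their rings at (313,99) and (305,177).

{"api": "arm_command", "payload": {"series": [[0.3,[0,0,-0.1],0],[0.3,[0,0,-0.3],0],[0.3,[0,0,-0.55],0],[0.3,[0,0,-0.8],0],[0.3,[0,0,-1.0],0]]}}

```text
clock: 9.42
ee_pos: [0.4972, -0.0771, 0.079]
tool_rot: [[0.156, 0.988, -0.002], [0.988, -0.156, 0.001], [0.0, -0.002, -1.0]]
force: [0.6, 0.1, -0.3]
width: 0.0603
gripper_force: 0.0
```

{"api": "arm_command", "payload": {"series": [[0.3,[0,0,0],0],[0.1,[0,0,0],0],[-0.1,[0,0,0],0],[-0.3,[0,0,0],0],[-0.4,[0,0,0],0]]}}

```text
clock: 9.83
ee_pos: [0.4995, -0.0781, 0.0835]
tool_rot: [[0.156, 0.988, 0.003], [0.988, -0.156, -0.001], [-0.0, 0.003, -1.0]]
force: [0.3, 1.0, 2.4]
width: 0.0416
gripper_force: 25.0
```

{"api": "arm_command", "payload": {"series": [[-0.4,[0,0,0],0],[-0.4,[0,0,0],0],[-0.4,[0,0,0.06],0],[-0.4,[0,0,0.18],0],[-0.4,[0,0,0.3],0]]}}

```text
clock: 10.25
ee_pos: [0.4976, -0.0778, 0.1123]
tool_rot: [[0.156, 0.988, -0.001], [0.988, -0.156, 0.0], [0.0, -0.001, -1.0]]
force: [0.3, 0.5, -1.3]
width: 0.0418
gripper_force: 24.9
```

{"api": "arm_command", "payload": {"series": [[-0.4,[0,0,0.2],0],[-0.4,[0,0,0.4],0],[-0.4,[0,0.08,0.55],0],[-0.4,[0,0.2,0.65],0],[-0.4,[0,0.36,0.7],0]]}}

```text
clock: 10.67
ee_pos: [0.4993, -0.0419, 0.1846]
tool_rot: [[0.158, 0.987, 0.004], [0.987, -0.158, -0.001], [-0.0, 0.004, -1.0]]
force: [0.6, 1.0, -1.8]
width: 0.0417
gripper_force: 24.9
```

{"api": "arm_command", "payload": {"series": [[-0.4,[0.01,0.2,0],0],[-0.4,[0.02,0.4,0],0],[-0.4,[0.03,0.6,0],0],[-0.4,[0.04,0.8,0],0],[-0.4,[0.05,1.0,0],0]]}}

```text
clock: 11.08
ee_pos: [0.5029, 0.0597, 0.1822]
tool_rot: [[0.156, 0.988, 0.0], [0.988, -0.156, 0.0], [0.0, 0.0, -1.0]]
force: [-0.5, 0.1, -2.3]
width: 0.0418
gripper_force: 24.9
```

{"api": "arm_command", "payload": {"series": [[-0.4,[0.01,0.2,0],0],[-0.4,[0.02,0.4,0],0],[-0.4,[0.03,0.6,0],0],[-0.4,[0.04,0.8,0],0],[-0.4,[0.05,1.0,0],0]]}}

```text
clock: 11.5
ee_pos: [0.5078, 0.1598, 0.1821]
tool_rot: [[0.156, 0.988, -0.0], [0.988, -0.156, 0.0], [0.0, -0.0, -1.0]]
force: [-0.4, -0.3, -1.9]
width: 0.0419
gripper_force: 24.9
```

{"api": "arm_command", "payload": {"series": [[-0.4,[0.01,0.25,0],0],[-0.4,[0.02,0.5,0],0],[-0.4,[0.03,0.75,0],0],[-0.4,[0.04,0.9,0],0],[-0.4,[0.05,0.98,0],0]]}}

```text
clock: 11.92
ee_pos: [0.5127, 0.2584, 0.1819]
tool_rot: [[0.154, 0.988, -0.0], [0.988, -0.154, 0.0], [0.0, -0.0, -1.0]]
force: [0.3, -0.3, -1.9]
width: 0.0417
gripper_force: 24.9
```

{"api": "arm_command", "payload": {"series": [[-0.4,[0,0,-0.06],0],[-0.4,[0,0,-0.2],0],[-0.4,[0,0,-0.38],0],[-0.4,[0,0,-0.56],0],[-0.4,[0,0,-0.7],0]]}}

```text
clock: 12.33
ee_pos: [0.5126, 0.2545, 0.1097]
tool_rot: [[0.157, 0.988, -0.002], [0.988, -0.157, -0.001], [-0.001, -0.001, -1.0]]
force: [-0.7, -0.5, -1.7]
width: 0.0415
gripper_force: 24.9
```

{"api": "arm_command", "payload": {"series": [[-0.4,[0,0,-0.1],0],[-0.4,[0,0,-0.18],0],[-0.4,[0,0,-0.25],0],[-0.4,[0,0,-0.3],0],[-0.4,[0,0,-0.31],0]]}}

```text
clock: 12.75
ee_pos: [0.5141, 0.2563, 0.082]
tool_rot: [[0.157, 0.988, 0.002], [0.988, -0.157, 0.001], [0.001, 0.001, -1.0]]
force: [-5.2, -1.4, 11.0]
width: 0.0416
gripper_force: 25.1
```

{"api": "arm_command", "payload": {"series": [[-0.4,[0,0,0],0],[0.1,[0,0,0],0],[0.3,[0,0,0],0],[0.3,[0,0,0],0],[0.3,[0,0,0],0]]}}

```text
clock: 13.17
ee_pos: [0.5134, 0.2561, 0.0808]
tool_rot: [[0.156, 0.988, 0.0], [0.988, -0.156, 0.0], [0.0, 0.0, -1.0]]
force: [-0.6, 0.2, 0.2]
width: 0.0594
gripper_force: 0.0
```

{"api": "arm_command", "payload": {"series": [[0.3,[0,0,0.06],0],[0.3,[0,0,0.25],0],[0.3,[0,0,0.5],0],[0.3,[0,0,0.75],0],[0.3,[0,0,1.0],0]]}}

```text
clock: 13.58
ee_pos: [0.513, 0.2561, 0.182]
tool_rot: [[0.156, 0.988, -0.0], [0.988, -0.156, -0.0], [-0.0, -0.0, -1.0]]
force: [0.4, -0.0, -0.2]
width: 0.0603
gripper_force: 0.0
```

Run:
```python
from m import *
t=snapshot("scene");save("s1",t[110:300,100:380],2.8)
```

```text
(no output)
```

View pics/s1.png

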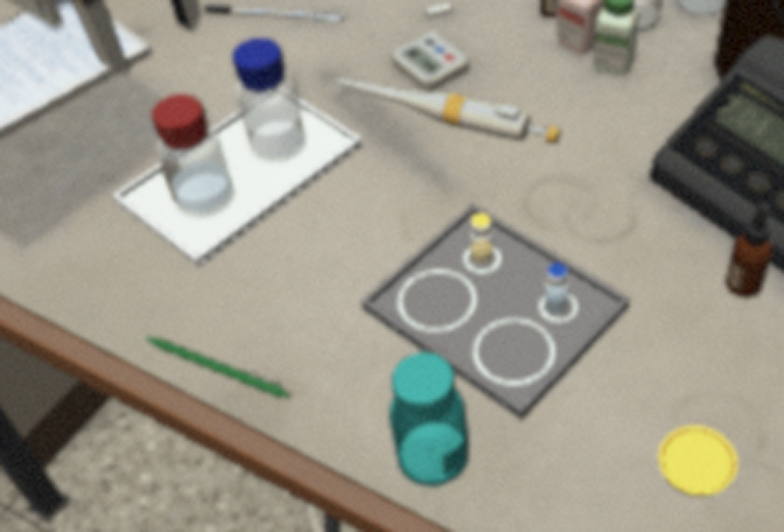

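{"api": "arm_command", "payload": {"series": [[-0.14,[0.03,-0.15,0],0.066],[-0.14,[0.07,-0.32,0],0.132],[-0.14,[0.11,-0.5,0],0.2],[-0.14,[0.15,-0.68,0],0.266],[-0.14,[0.2,-0.86,0],0.333]]}}

```text
clock: 14.05
ee_pos: [0.5333, 0.1695, 0.181]
tool_rot: [[-0.363, 0.932, 0.0], [0.932, 0.363, 0.0], [-0.0, 0.0, -1.0]]
force: [0.7, -0.1, 0.3]
width: 0.0405
gripper_force: 0.0
```

{"api": "arm_command", "payload": {"series": [[-0.14,[0.04,-0.17,0],0.066],[-0.14,[0.08,-0.34,0],0.132],[-0.14,[0.12,-0.52,0],0.2],[-0.14,[0.16,-0.7,0],0.266],[-0.14,[0.2,-0.87,0],0.333]]}}

```text
clock: 14.47
ee_pos: [0.5534, 0.0822, 0.181]
tool_rot: [[-0.78, 0.626, 0.0], [0.626, 0.78, -0.0], [-0.0, 0.0, -1.0]]
force: [0.7, -0.2, -0.2]
width: 0.0396
gripper_force: 0.0
```

{"api": "arm_command", "payload": {"series": [[-0.14,[0.05,-0.2,0],0.066],[-0.14,[0.1,-0.4,0],0.132],[-0.14,[0.15,-0.6,0],0.2],[-0.14,[0.19,-0.78,0],0.266],[-0.14,[0.2,-0.87,0],0.334]]}}

```text
clock: 14.88
ee_pos: [0.5737, -0.006, 0.181]
tool_rot: [[-0.988, 0.153, 0.001], [0.153, 0.988, -0.001], [-0.001, -0.001, -1.0]]
force: [-0.2, 0.5, 0.4]
width: 0.0405
gripper_force: 0.0
```

{"api": "arm_command", "payload": {"series": [[-0.14,[0,0,-0.1],0],[-0.14,[0,0,-0.3],0],[-0.14,[0,0,-0.5],0],[-0.14,[0,0,-0.6],0],[-0.14,[0,0,-0.6],0]]}}

```text
clock: 15.3
ee_pos: [0.5707, -0.003, 0.117]
tool_rot: [[-0.987, 0.158, -0.006], [0.158, 0.987, 0.001], [0.006, -0.0, -1.0]]
force: [0.7, 0.4, 0.2]
width: 0.0401
gripper_force: 0.0
```

Run:
```python
from m import *
o=get_obs();c=camera_params("wrist");im=snapshot("wrist");t=snapshot("top");np.save("w2.npy",im);save("w2",im,1)
print(o["ee_pos"],o["width"],o["qpos"])
h=lambda im:cv2.cvtColor(np.dstack([(cv2.cvtColor(im,cv2.COLOR_RGB2HSV)[...,0].astype(int)+5)%180,cv2.cvtColor(im,cv2.COLOR_RGB2HSV)[...,1:]]).astype(np.uint8),cv2.COLOR_HSV2RGB)
Y=((20,100,70),(42,255,255));B=((108,100,40),(135,255,255));R=((0,110,40),(16,255,255))
for n,l,p,z in(("yv",Y,(.573,-.004,.053),.053),("bv",B,(.556,-.086,.053),.053),("ys",Y,(.478,-.249,.006),.006),("bs",B,(.509,-.359,.006),.006)):
    a=proj(c,p);print(n,a.round(1))
    b=[int(max(0,a[0]-25)),int(max(0,a[1]-25)),int(a[0]+25),int(a[1]+25)]
    if 0<a[0]<560 and 0<a[1]<420:
        q,s,_=blobs(h(im),*l,b);print(q.round(1),s,ray(c,*q,z).round(4))
ct=camera_params("top")
for n,l,b,z in(("red",R,(115,140,200,245),.113),("blue",B,(115,140,200,245),.117)):
    q,s,_=blobs(h(t),*l,b);X=ray(ct,*q,z);d=X[:2]-[.557,.248];th=np.radians(-10.5);print(n,q,s[4],X,"tray",d@[np.cos(th),np.sin(th)],d@[-np.sin(th),np.cos(th)])
```

```text
[ 0.57073537 -0.00300449  0.11698936] 0.04009209160759769 [-5.45551191e+00  7.33326048e+00  9.62383226e+01  1.10018461e-02
  7.67576511e+01 -8.63409199e+01]
yv [280.9 222. ]
[280.5 224.1] [272 216  18  18 262] [ 0.5747 -0.0046  0.053 ]
bv [176.5 217.5]
[176.1 219.1] [167 211  19  18 262] [ 0.5572 -0.0866  0.053 ]
ys [ -3.8 147.1]
bs [-100.1  198.5]
red [139.78521127 205.6443662 ] 284 [0.51113667 0.25067892 0.113     ] tray -0.04558354134311475 -0.005723866381205969
blue [147.8125     166.73161765] 272 [0.59995932 0.23559472 0.117     ] tray 0.044500639408522065 -0.004368834968476565
```

View pics/w2.png

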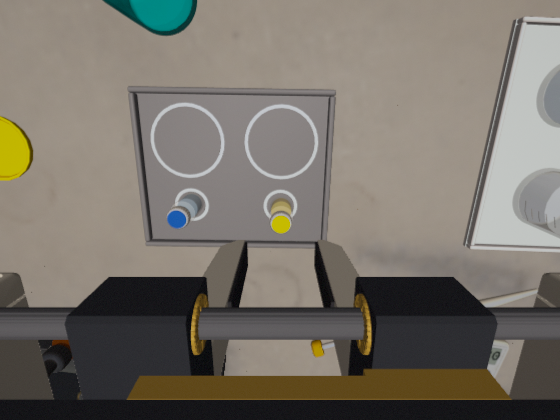

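Wrist view: the yellow-dot vial at (281,223) lies centred between the fingers, and the blue-dot vial is at (177,218). Grasping the yellow vial.

{"api": "arm_command", "payload": {"series": [[-0.14,[0,0,-0.12],0],[-0.14,[0,0,-0.32],0],[-0.14,[0,0,-0.52],0],[-0.14,[0,0,-0.68],0],[-0.14,[0,0,-0.8],0]]}}

```text
clock: 15.82
ee_pos: [0.5731, -0.0037, 0.0395]
tool_rot: [[-0.988, 0.157, -0.0], [0.157, 0.988, 0.0], [0.0, -0.0, -1.0]]
force: [0.6, -0.5, 0.0]
width: 0.0398
gripper_force: 0.0
```

{"api": "arm_command", "payload": {"series": [[-0.14,[0,0,-0.1],0],[-0.14,[0,0,-0.18],0],[-0.14,[0,0,-0.23],0],[-0.14,[0,0,-0.25],0],[-0.14,[0,0,-0.25],0]]}}

```text
clock: 16.23
ee_pos: [0.5733, -0.0039, 0.0156]
tool_rot: [[-0.988, 0.156, 0.0], [0.156, 0.988, -0.0], [-0.0, 0.0, -1.0]]
force: [-0.6, -0.2, 0.4]
width: 0.0401
gripper_force: 0.0
```

{"api": "arm_command", "payload": {"series": [[-0.3,[0,0,0],0],[-0.45,[0,0,0],0],[-0.6,[0,0,0],0],[-0.7,[0,0,0],0],[-0.8,[0,0,0],0]], "force": 8}}

```text
clock: 16.65
ee_pos: [0.5737, -0.0039, 0.0163]
tool_rot: [[-0.988, 0.156, 0.001], [0.156, 0.988, -0.0], [-0.001, 0.0, -1.0]]
force: [0.7, 0.3, 2.1]
width: 0.02
gripper_force: 8.0
```

{"api": "arm_command", "payload": {"series": [[-0.8,[0,0,0],0],[-0.8,[0,0,0],0],[-0.8,[0,0,0.06],0],[-0.8,[0,0,0.2],0],[-0.8,[0,0,0.4],0]]}}

```text
clock: 17.07
ee_pos: [0.5711, -0.0037, 0.054]
tool_rot: [[-0.988, 0.156, -0.005], [0.156, 0.988, 0.0], [0.005, -0.0, -1.0]]
force: [0.0, 0.1, -0.5]
width: 0.0206
gripper_force: 8.0
```

{"api": "arm_command", "payload": {"series": [[-0.8,[0,0,0.18],0],[-0.8,[0,0,0.34],0],[-0.8,[-0.02,-0.06,0.44],0],[-0.8,[-0.07,-0.18,0.49],0],[-0.8,[-0.14,-0.34,0.5],0]]}}

```text
clock: 17.48
ee_pos: [0.5595, -0.0384, 0.1067]
tool_rot: [[-0.988, 0.155, 0.002], [0.155, 0.988, -0.0], [-0.002, -0.0, -1.0]]
force: [0.2, -0.0, -0.3]
width: 0.0204
gripper_force: 8.0
```

{"api": "arm_command", "payload": {"series": [[-0.8,[-0.08,-0.2,0],0],[-0.8,[-0.16,-0.4,0],0],[-0.8,[-0.24,-0.6,0],0],[-0.8,[-0.32,-0.8,0],0],[-0.8,[-0.4,-1.0,0],0]]}}

```text
clock: 17.9
ee_pos: [0.5174, -0.1395, 0.1046]
tool_rot: [[-0.988, 0.157, -0.002], [0.157, 0.988, 0.0], [0.002, -0.0, -1.0]]
force: [1.3, 0.3, 0.1]
width: 0.0203
gripper_force: 8.0
```

{"api": "arm_command", "payload": {"series": [[-0.8,[-0.09,-0.22,0],0],[-0.8,[-0.19,-0.46,0],0],[-0.8,[-0.29,-0.7,0],0],[-0.8,[-0.36,-0.9,0],0],[-0.8,[-0.415,-1.0,0],0]]}}

```text
clock: 18.32
ee_pos: [0.4756, -0.2404, 0.1048]
tool_rot: [[-0.987, 0.158, -0.002], [0.158, 0.987, -0.0], [0.001, -0.0, -1.0]]
force: [0.8, 0.6, -0.9]
width: 0.0204
gripper_force: 8.0
```

{"api": "arm_command", "payload": {"series": [[-0.8,[0,-0.1,-0.05],0],[-0.8,[0,-0.1,-0.15],0],[-0.8,[0,-0.1,-0.27],0],[-0.8,[0,-0.1,-0.35],0],[-0.8,[0,-0.1,-0.4],0]]}}

```text
clock: 18.73
ee_pos: [0.4767, -0.246, 0.0629]
tool_rot: [[-0.988, 0.155, -0.003], [0.155, 0.988, 0.002], [0.003, 0.002, -1.0]]
force: [-0.0, 0.4, -0.2]
width: 0.0206
gripper_force: 8.0
```

Run:
```python
from m import *
o=get_obs();c=camera_params("wrist");im=snapshot("wrist");np.save("w3.npy",im);save("w3",im,1)
print(o["ee_pos"],o["width"])
Y=((18,90,60),(40,255,255));B=((103,100,40),(130,255,255))
for n,l,p,z in(("ys",Y,(.478,-.249,.006),.006),("bs",B,(.509,-.359,.006),.006),("bv",B,(.556,-.086,.053),.053)):
    a=proj(c,p);print(n,a.round(1))
    b=[int(max(0,a[0]-70)),int(max(0,a[1]-50)),int(max(1,a[0]+70)),int(max(0,a[1]+50))]
    if 0<a[0]<560 and 0<a[1]<420:
        q,s,m=blobs(im,*l,b);e=cv2.fitEllipse(cv2.convexHull(max(cv2.findContours(m,0,2)[0],key=len)));print(q.round(1),s,ray(c,*q,z).round(4),ray(c,*e[0],z).round(4))
```

```text
[ 0.47673685 -0.24603866  0.06292838] 0.02056632575815076
ys [278.1 224. ]
[279.5 223.5] [ 242  188   76   79 4183] [ 0.4778 -0.2478  0.006 ] [ 0.4801 -0.2482  0.006 ]
bs [152.4 278.5]
[147.1 267.1] [ 116  247   72   51 2006] [ 0.4982 -0.3604  0.006 ] [ 0.5076 -0.3593  0.006 ]
bv [531.5 318.8]Traceback (most recent call last):
  File "<stdin>", line 9, in <module>
cv2.error: OpenCV(4.12.0) /io/opencv/modules/imgproc/src/shapedescr.cpp:361: error: (-201:Incorrect size of input array) There should be at least 5 points to fit the ellipse in function 'fitEllipseNoDirect'
```

View pics/w3.png

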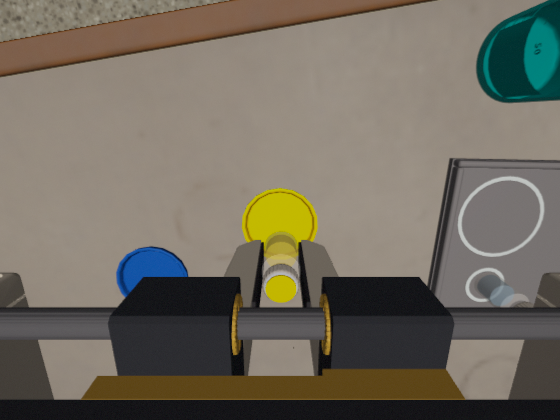

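The yellow vial is held upright over the yellow saucer, which is at (279,223). Lowering and releasing it.

{"api": "arm_command", "payload": {"series": [[-0.8,[0,0,-0.1],0],[-0.8,[0,0,-0.24],0],[-0.8,[0,0,-0.36],0],[-0.8,[0,0,-0.45],0],[-0.8,[0,0,-0.5],0]]}}

```text
clock: 19.2
ee_pos: [0.477, -0.2471, 0.0139]
tool_rot: [[-0.988, 0.156, -0.002], [0.156, 0.988, 0.001], [0.002, 0.001, -1.0]]
force: [-0.9, 2.8, 11.4]
width: 0.0202
gripper_force: 8.0
```

{"api": "arm_command", "payload": {"series": [[-0.8,[0,0,-0.01],0],[-0.8,[0,0,-0.02],0],[-0.5,[0,0,-0.02],0],[-0.14,[0,0,-0.02],0],[-0.14,[0,0,-0.02],0]]}}

```text
clock: 19.62
ee_pos: [0.4781, -0.2482, 0.0141]
tool_rot: [[-0.988, 0.156, 0.001], [0.156, 0.988, -0.001], [-0.001, -0.0, -1.0]]
force: [-0.7, 0.4, -0.2]
width: 0.0319
gripper_force: 0.0
```

{"api": "arm_command", "payload": {"series": [[-0.14,[0,0,0],0],[-0.14,[0,0,0.08],0],[-0.14,[0,0,0.28],0],[-0.14,[0,0,0.56],0],[-0.14,[0,0,0.85],0]]}}

```text
clock: 20.03
ee_pos: [0.4768, -0.2473, 0.0993]
tool_rot: [[-0.988, 0.156, -0.002], [0.156, 0.988, 0.001], [0.002, 0.001, -1.0]]
force: [0.4, -0.7, 1.1]
width: 0.04
gripper_force: 0.0
```

{"api": "arm_command", "payload": {"series": [[-0.14,[0.08,0.16,0],0],[-0.14,[0.16,0.32,0],0],[-0.14,[0.24,0.48,0],0],[-0.14,[0.32,0.64,0],0],[-0.14,[0.4,0.8,0],0]]}}

```text
clock: 20.45
ee_pos: [0.5182, -0.1673, 0.0996]
tool_rot: [[-0.988, 0.157, 0.001], [0.157, 0.988, -0.0], [-0.001, -0.0, -1.0]]
force: [0.1, 0.2, -0.2]
width: 0.0397
gripper_force: 0.0
```

{"api": "arm_command", "payload": {"series": [[-0.14,[0.1,0.2,0],0],[-0.14,[0.2,0.42,0],0],[-0.14,[0.3,0.62,0],0],[-0.14,[0.36,0.76,0],0],[-0.14,[0.39,0.82,0],0]]}}

```text
clock: 20.87
ee_pos: [0.5575, -0.084, 0.0994]
tool_rot: [[-0.988, 0.155, 0.001], [0.155, 0.988, 0.0], [-0.001, 0.0, -1.0]]
force: [-0.1, 0.2, -0.5]
width: 0.0398
gripper_force: 0.0
```

{"api": "arm_command", "payload": {"series": [[-0.14,[0,0,0],0],[-0.14,[0,0,0],0],[-0.14,[0,0,0],0],[-0.14,[0,0,0],0],[-0.14,[0,0,0],0]]}}

```text
clock: 21.28
ee_pos: [0.5564, -0.0867, 0.0987]
tool_rot: [[-0.988, 0.158, -0.0], [0.158, 0.988, -0.0], [0.0, -0.0, -1.0]]
force: [1.4, -0.0, -0.3]
width: 0.0401
gripper_force: 0.0
```

Run:
```python
from m import *
o=get_obs();c=camera_params("wrist");im=snapshot("wrist");np.save("w4.npy",im);save("w4",im,1)
print(o["ee_pos"],o["width"])
Y=((18,90,60),(40,255,255));B=((103,100,40),(130,255,255))
for n,l,p,z in(("bv",B,(.556,-.086,.053),.053),("yv",Y,(.478,-.248,.051),.051)):
    a=proj(c,p);print(n,a.round(1))
    b=[int(max(0,a[0]-30)),int(max(0,a[1]-30)),int(max(1,a[0]+30)),int(max(0,a[1]+30))]
    if 0<a[0]<560 and 0<a[1]<420:
        q,s,m=blobs(im,*l,b);print(q.round(1),s,ray(c,*q,z).round(4))
```

```text
[ 0.55642273 -0.08672882  0.09868505] 0.04013515386094571
bv [282.6 226.2]
[282.9 227.3] [273 218  20  19 293] [ 0.5569 -0.086   0.053 ]
yv [ 37.4 156.3]
[ 57.3 147.3] [ 41 126  26  55 857] [ 0.4743 -0.2319  0.051 ]
```

View pics/w4.png

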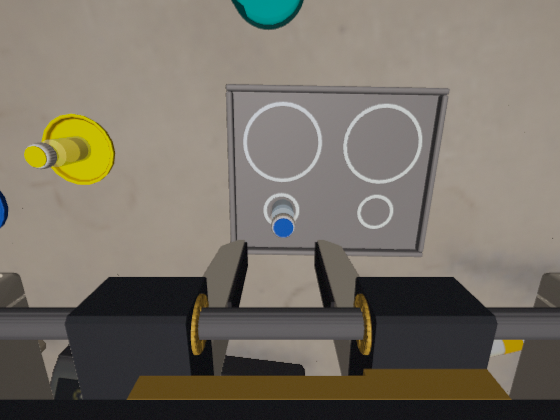

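The yellow vial stands in its saucer, with its cap at (38,155) where predicted. The blue-dot vial at (283,227) is centred between the fingers.

{"api": "arm_command", "payload": {"series": [[-0.14,[0,0,-0.1],0],[-0.14,[0,0,-0.28],0],[-0.14,[0,0,-0.46],0],[-0.14,[0,0,-0.62],0],[-0.14,[0,0,-0.72],0]]}}

```text
clock: 21.75
ee_pos: [0.5551, -0.0857, 0.0239]
tool_rot: [[-0.988, 0.157, -0.003], [0.157, 0.988, 0.001], [0.003, 0.0, -1.0]]
force: [-0.2, -0.2, 0.5]
width: 0.0398
gripper_force: 0.0
```

{"api": "arm_command", "payload": {"series": [[-0.14,[0,0,-0.07],0],[-0.14,[0,0,-0.11],0],[-0.14,[0,0,-0.11],0],[-0.14,[0,0,-0.11],0],[-0.14,[0,0,-0.11],0]]}}

```text
clock: 22.17
ee_pos: [0.5576, -0.0861, 0.0166]
tool_rot: [[-0.988, 0.156, 0.002], [0.156, 0.988, -0.0], [-0.002, -0.0, -1.0]]
force: [0.3, 0.3, 0.3]
width: 0.0402
gripper_force: 0.0
```

{"api": "arm_command", "payload": {"series": [[-0.3,[0,0,0],0],[-0.45,[0,0,0],0],[-0.6,[0,0,0],0],[-0.7,[0,0,0],0],[-0.8,[0,0,0],0]]}}

```text
clock: 22.58
ee_pos: [0.557, -0.0859, 0.0161]
tool_rot: [[-0.988, 0.156, 0.001], [0.156, 0.988, -0.0], [-0.001, -0.0, -1.0]]
force: [0.2, -0.8, 2.4]
width: 0.0205
gripper_force: 8.0
```

{"api": "arm_command", "payload": {"series": [[-0.8,[0,0,0],0],[-0.8,[0,0,0],0],[-0.8,[0,0,0.06],0],[-0.8,[0,0,0.2],0],[-0.8,[0,0,0.4],0]]}}

```text
clock: 23.0
ee_pos: [0.5547, -0.0854, 0.0541]
tool_rot: [[-0.988, 0.156, -0.004], [0.156, 0.988, 0.001], [0.004, 0.0, -1.0]]
force: [-0.3, 0.8, -0.0]
width: 0.0202
gripper_force: 8.0
```

{"api": "arm_command", "payload": {"series": [[-0.8,[0,0,0.18],0],[-0.8,[0,0,0.34],0],[-0.8,[-0.01,-0.1,0.44],0],[-0.8,[-0.03,-0.3,0.49],0],[-0.8,[-0.09,-0.5,0.5],0]]}}

```text
clock: 23.42
ee_pos: [0.5488, -0.1368, 0.1074]
tool_rot: [[-0.988, 0.155, 0.003], [0.155, 0.988, -0.001], [-0.003, -0.001, -1.0]]
force: [0.0, 0.4, 0.1]
width: 0.0204
gripper_force: 8.0
```

{"api": "arm_command", "payload": {"series": [[-0.8,[-0.04,-0.2,0],0],[-0.8,[-0.08,-0.4,0],0],[-0.8,[-0.12,-0.6,0],0],[-0.8,[-0.16,-0.8,0],0],[-0.8,[-0.2,-1.0,0],0]]}}

```text
clock: 23.83
ee_pos: [0.5268, -0.2374, 0.1053]
tool_rot: [[-0.988, 0.157, -0.001], [0.157, 0.988, 0.0], [0.001, 0.0, -1.0]]
force: [-0.1, -0.3, -0.1]
width: 0.0204
gripper_force: 8.0
```

{"api": "arm_command", "payload": {"series": [[-0.8,[-0.04,-0.2,0],0],[-0.8,[-0.08,-0.42,0],0],[-0.8,[-0.12,-0.65,0],0],[-0.8,[-0.15,-0.85,0],0],[-0.8,[-0.17,-1.0,0],0]]}}

```text
clock: 24.25
ee_pos: [0.5095, -0.338, 0.1053]
tool_rot: [[-0.988, 0.157, -0.001], [0.157, 0.988, -0.0], [0.001, -0.0, -1.0]]
force: [-0.7, -0.1, -1.6]
width: 0.0207
gripper_force: 8.0
```

{"api": "arm_command", "payload": {"series": [[-0.8,[-0.02,-0.16,-0.02],0],[-0.8,[-0.02,-0.22,-0.1],0],[-0.8,[-0.02,-0.22,-0.22],0],[-0.8,[-0.02,-0.22,-0.34],0],[-0.8,[-0.02,-0.22,-0.4],0]]}}

```text
clock: 24.67
ee_pos: [0.5076, -0.3558, 0.0621]
tool_rot: [[-0.988, 0.156, -0.003], [0.156, 0.988, 0.003], [0.004, 0.003, -1.0]]
force: [-0.4, 0.7, -1.0]
width: 0.0206
gripper_force: 8.0
```

Run:
```python
from m import *
o=get_obs();c=camera_params("wrist");im=snapshot("wrist");save("w5",im,1)
print(o["ee_pos"],o["width"])
B=((103,100,40),(130,255,255));a=proj(c,(.5085,-.359,.006));print(a)
m=cv2.inRange(cv2.cvtColor(im,cv2.COLOR_RGB2HSV),*B);m[int(a[1])+15:]=0
cn=max(cv2.findContours(m,0,2)[0],key=len);s=cv2.boundingRect(cn);print(s)
for u,v in((s[0],s[1]+s[2]/2),(s[0]+s[2],s[1]+s[2]/2),(s[0]+s[2]/2,s[1])):print(ray(c,u,v,.006).round(4))
```

```text
[ 0.50755484 -0.35577263  0.06213915] 0.02055433936533936
[277.63900301 224.05849784]
(240, 189, 76, 50)
[ 0.5063 -0.3884  0.006 ]
[ 0.5156 -0.3298  0.006 ]
[ 0.4809 -0.3543  0.006 ]
```

View pics/w5.png

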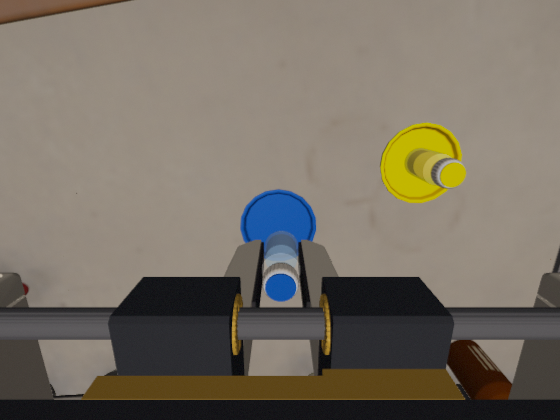

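The blue vial is upright over the blue saucer at (278,224), and the yellow vial stands in its saucer at (421,163).

{"api": "arm_command", "payload": {"series": [[-0.8,[0,0,-0.1],0],[-0.8,[0,0,-0.22],0],[-0.8,[0,0,-0.34],0],[-0.8,[0,0,-0.43],0],[-0.8,[0,0,-0.48],0]]}}

```text
clock: 25.13
ee_pos: [0.5078, -0.3569, 0.0153]
tool_rot: [[-0.988, 0.156, -0.002], [0.156, 0.988, 0.002], [0.002, 0.001, -1.0]]
force: [0.1, -0.2, -0.7]
width: 0.0209
gripper_force: 8.0
```

{"api": "arm_command", "payload": {"series": [[-0.8,[0,0,-0.02],0],[-0.8,[0,0,-0.03],0],[-0.5,[0,0,-0.03],0],[-0.14,[0,0,-0.03],0],[-0.14,[0,0,-0.03],0]]}}

```text
clock: 25.55
ee_pos: [0.5091, -0.3583, 0.0154]
tool_rot: [[-0.988, 0.156, 0.001], [0.156, 0.988, -0.001], [-0.001, -0.001, -1.0]]
force: [1.4, 0.5, -0.2]
width: 0.0323
gripper_force: 0.0
```

{"api": "arm_command", "payload": {"series": [[-0.14,[0,0,0],0],[-0.14,[0,0,0.08],0],[-0.14,[0,0,0.28],0],[-0.14,[0,0,0.56],0],[-0.14,[0,0,0.85],0]]}}

```text
clock: 25.97
ee_pos: [0.508, -0.3573, 0.1002]
tool_rot: [[-0.988, 0.156, -0.002], [0.156, 0.988, 0.001], [0.002, 0.001, -1.0]]
force: [0.3, -0.0, 0.3]
width: 0.04
gripper_force: 0.0
```

{"api": "arm_command", "payload": {"series": [[-0.14,[0,0.1,0.2],0],[-0.14,[0,0.3,0.4],0],[-0.14,[0,0.5,0.6],0],[0.1,[0,0.7,0.75],0],[0.3,[0,0.9,0.8],0]]}}

```text
clock: 26.38
ee_pos: [0.51, -0.268, 0.184]
tool_rot: [[-0.988, 0.157, 0.005], [0.157, 0.988, -0.003], [-0.005, -0.002, -1.0]]
force: [0.7, 0.9, 0.4]
width: 0.049
gripper_force: 0.0
```

Run:
```python
from m import *
t=snapshot("scene");save("s2",t[110:320,100:450],2.2)
```

```text
(no output)
```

View pics/s2.png

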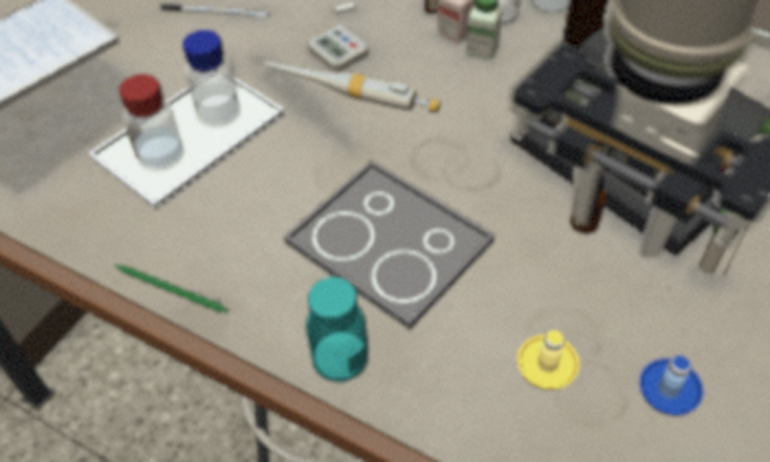

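Both vials stand on their saucers, at (548,360) yellow and (672,385) blue. The bottles are in the tray and the dropper is untouched. Next, the bottles go back.

{"api": "arm_command", "payload": {"series": [[0.3,[0,0.18,0],0],[0.3,[0,0.36,0],0],[0.3,[0,0.54,0],0],[0.3,[0,0.72,0],0],[0.3,[0,0.9,0],0]]}}

```text
clock: 26.85
ee_pos: [0.5087, -0.1772, 0.1803]
tool_rot: [[-0.988, 0.156, 0.001], [0.156, 0.988, -0.0], [-0.001, -0.0, -1.0]]
force: [0.7, 0.1, 0.4]
width: 0.0604
gripper_force: 0.0
```

{"api": "arm_command", "payload": {"series": [[0.3,[0,0.18,0],0],[0.3,[0,0.36,0],0],[0.3,[0,0.54,0],0],[0.3,[0,0.72,0],0],[0.3,[0,0.9,0],0]]}}

```text
clock: 27.27
ee_pos: [0.5087, -0.0871, 0.1803]
tool_rot: [[-0.988, 0.156, 0.001], [0.156, 0.988, -0.0], [-0.001, -0.0, -1.0]]
force: [0.6, 0.4, -0.2]
width: 0.0603
gripper_force: 0.0
```

{"api": "arm_command", "payload": {"series": [[0.3,[0,0.18,0],-0.066],[0.3,[0,0.36,0],-0.132],[0.3,[0,0.54,0],-0.2],[0.3,[0,0.72,0],-0.266],[0.3,[0,0.9,0],-0.333]]}}

```text
clock: 27.68
ee_pos: [0.5087, 0.0029, 0.1803]
tool_rot: [[-0.774, 0.633, 0.001], [0.633, 0.774, -0.0], [-0.001, 0.0, -1.0]]
force: [-0.3, -0.1, 0.2]
width: 0.0604
gripper_force: 0.0
```

{"api": "arm_command", "payload": {"series": [[0.3,[0,0.18,0],-0.066],[0.3,[0,0.36,0],-0.132],[0.3,[0,0.54,0],-0.2],[0.3,[0,0.72,0],-0.266],[0.3,[0,0.9,0],-0.333]]}}

```text
clock: 28.1
ee_pos: [0.5087, 0.093, 0.1803]
tool_rot: [[-0.355, 0.935, 0.001], [0.935, 0.355, 0.0], [-0.0, 0.001, -1.0]]
force: [0.5, -0.4, -0.3]
width: 0.0606
gripper_force: 0.0
```

{"api": "arm_command", "payload": {"series": [[0.3,[0,0.18,0],-0.066],[0.3,[0,0.36,0],-0.132],[0.3,[0,0.54,0],-0.2],[0.3,[0,0.72,0],-0.266],[0.3,[0,0.9,0],-0.334]]}}

```text
clock: 28.52
ee_pos: [0.5087, 0.183, 0.1803]
tool_rot: [[0.161, 0.987, 0.001], [0.987, -0.161, 0.0], [0.0, 0.001, -1.0]]
force: [-0.4, -0.7, -0.2]
width: 0.0605
gripper_force: 0.0
```

{"api": "arm_command", "payload": {"series": [[0.3,[0.01,0.18,0],0],[0.3,[0.02,0.36,0],0],[0.3,[0.03,0.54,0],0],[0.3,[0.04,0.68,0],0],[0.3,[0.045,0.742,0],0]]}}

```text
clock: 28.93
ee_pos: [0.5132, 0.258, 0.1801]
tool_rot: [[0.155, 0.988, 0.0], [0.988, -0.155, 0.001], [0.001, 0.0, -1.0]]
force: [-0.1, 0.3, -0.8]
width: 0.0604
gripper_force: 0.0
```

{"api": "arm_command", "payload": {"series": [[0.3,[0,0,0],0],[0.3,[0,0,-0.1],0],[0.3,[0,0,-0.3],0],[0.3,[0,0,-0.5],0],[0.3,[0,0,-0.6],0]]}}

```text
clock: 29.35
ee_pos: [0.5118, 0.2546, 0.1163]
tool_rot: [[0.157, 0.988, -0.003], [0.988, -0.157, -0.002], [-0.002, -0.003, -1.0]]
force: [-0.4, -0.3, -1.0]
width: 0.0604
gripper_force: 0.0
```

{"api": "arm_command", "payload": {"series": [[0.3,[0,0,-0.1],0],[0.3,[0,0,-0.2],0],[0.3,[0,0,-0.3],0],[0.3,[0,0,-0.37],0],[0.3,[0,0,-0.4],0]]}}

```text
clock: 29.77
ee_pos: [0.5127, 0.2561, 0.0784]
tool_rot: [[0.156, 0.988, -0.001], [0.988, -0.156, -0.0], [-0.001, -0.001, -1.0]]
force: [-0.5, -0.4, -0.4]
width: 0.0603
gripper_force: 0.0
```

{"api": "arm_command", "payload": {"series": [[0.3,[0,0,0],0],[0.1,[0,0,0],0],[-0.1,[0,0,0],0],[-0.3,[0,0,0],0],[-0.4,[0,0,0],0]], "force": 25}}

```text
clock: 30.18
ee_pos: [0.5137, 0.2566, 0.0804]
tool_rot: [[0.156, 0.988, 0.001], [0.988, -0.156, 0.001], [0.001, 0.001, -1.0]]
force: [-0.2, 0.3, 1.1]
width: 0.0421
gripper_force: 25.0
```

{"api": "arm_command", "payload": {"series": [[-0.4,[0,0,0],0],[-0.4,[0,0,0],0],[-0.4,[0,0,0.06],0],[-0.4,[0,0,0.18],0],[-0.4,[0,0,0.3],0]]}}

```text
clock: 30.6
ee_pos: [0.5125, 0.256, 0.1099]
tool_rot: [[0.156, 0.988, -0.002], [0.988, -0.156, -0.001], [-0.001, -0.002, -1.0]]
force: [0.4, -0.3, -2.0]
width: 0.0413
gripper_force: 24.9
```

{"api": "arm_command", "payload": {"series": [[-0.4,[0,0,0.2],0],[-0.4,[0,0,0.4],0],[-0.4,[0,-0.08,0.55],0],[-0.4,[0,-0.2,0.65],0],[-0.4,[0,-0.36,0.7],0]]}}

```text
clock: 31.02
ee_pos: [0.5142, 0.2205, 0.1827]
tool_rot: [[0.155, 0.988, 0.003], [0.988, -0.155, 0.001], [0.002, 0.003, -1.0]]
force: [1.4, 0.2, -1.5]
width: 0.0415
gripper_force: 24.9
```

{"api": "arm_command", "payload": {"series": [[-0.4,[-0.01,-0.2,0],0],[-0.4,[-0.02,-0.4,0],0],[-0.4,[-0.03,-0.6,0],0],[-0.4,[-0.04,-0.8,0],0],[-0.4,[-0.05,-1.0,0],0]]}}

```text
clock: 31.43
ee_pos: [0.5079, 0.1187, 0.1801]
tool_rot: [[0.157, 0.988, 0.0], [0.988, -0.157, -0.0], [-0.0, 0.0, -1.0]]
force: [-0.3, -0.0, -1.6]
width: 0.0417
gripper_force: 24.9
```

{"api": "arm_command", "payload": {"series": [[-0.4,[-0.01,-0.2,0],0],[-0.4,[-0.02,-0.4,0],0],[-0.4,[-0.03,-0.6,0],0],[-0.4,[-0.04,-0.8,0],0],[-0.4,[-0.05,-1.0,0],0]]}}

```text
clock: 31.85
ee_pos: [0.5028, 0.0188, 0.1801]
tool_rot: [[0.157, 0.988, 0.0], [0.988, -0.157, -0.0], [-0.0, 0.0, -1.0]]
force: [-1.3, 0.1, -2.0]
width: 0.0417
gripper_force: 24.9
```

{"api": "arm_command", "payload": {"series": [[-0.4,[-0.01,-0.25,0],0],[-0.4,[-0.02,-0.5,0],0],[-0.4,[-0.03,-0.75,0],0],[-0.4,[-0.04,-0.9,0],0],[-0.4,[-0.05,-0.98,0],0]]}}

```text
clock: 32.27
ee_pos: [0.4977, -0.0801, 0.1801]
tool_rot: [[0.159, 0.987, 0.0], [0.987, -0.159, -0.001], [-0.001, 0.0, -1.0]]
force: [0.3, 0.0, -1.8]
width: 0.0418
gripper_force: 24.9
```

{"api": "arm_command", "payload": {"series": [[-0.4,[0,0,-0.06],0],[-0.4,[0,0,-0.2],0],[-0.4,[0,0,-0.38],0],[-0.4,[0,0,-0.56],0],[-0.4,[0,0,-0.7],0]]}}

```text
clock: 32.68
ee_pos: [0.4975, -0.0765, 0.1079]
tool_rot: [[0.156, 0.988, -0.001], [0.988, -0.156, 0.001], [0.001, -0.001, -1.0]]
force: [-0.5, 0.2, -2.2]
width: 0.042
gripper_force: 24.9
```

{"api": "arm_command", "payload": {"series": [[-0.4,[0,0,-0.1],0],[-0.4,[0,0,-0.18],0],[-0.4,[0,0,-0.24],0],[-0.4,[0,0,-0.27],0],[-0.4,[0,0,-0.28],0]]}}

```text
clock: 33.1
ee_pos: [0.4982, -0.0775, 0.0815]
tool_rot: [[0.156, 0.988, -0.0], [0.988, -0.156, 0.0], [0.0, -0.0, -1.0]]
force: [-0.6, 0.2, -2.7]
width: 0.0417
gripper_force: 24.9
```

{"api": "arm_command", "payload": {"series": [[-0.4,[0,0,-0.01],0],[0.1,[0,0,-0.01],0],[0.3,[0,0,-0.01],0],[0.3,[0,0,-0.01],0],[0.3,[0,0,-0.01],0]]}}

```text
clock: 33.52
ee_pos: [0.4986, -0.0778, 0.0812]
tool_rot: [[0.156, 0.988, 0.001], [0.988, -0.156, -0.0], [-0.0, 0.001, -1.0]]
force: [0.2, -1.2, 0.7]
width: 0.0598
gripper_force: 0.0
```

{"api": "arm_command", "payload": {"series": [[0.3,[0,0,0.06],0],[0.3,[0,0,0.25],0],[0.3,[0,0,0.5],0],[0.3,[0,0,0.75],0],[0.3,[0,0,1.0],0]]}}

```text
clock: 33.93
ee_pos: [0.498, -0.0776, 0.1822]
tool_rot: [[0.156, 0.988, -0.0], [0.988, -0.156, -0.0], [-0.0, -0.0, -1.0]]
force: [0.9, 0.4, 0.1]
width: 0.0606
gripper_force: 0.0
```

{"api": "arm_command", "payload": {"series": [[0.3,[0.07,0.2,0],0],[0.3,[0.14,0.4,0],0],[0.3,[0.21,0.6,0],0],[0.3,[0.28,0.8,0],0],[0.3,[0.35,1.0,0],0]]}}

```text
clock: 34.35
ee_pos: [0.5336, 0.0232, 0.1814]
tool_rot: [[0.157, 0.988, 0.001], [0.988, -0.157, -0.0], [0.0, 0.001, -1.0]]
force: [0.7, 0.1, 1.0]
width: 0.0602
gripper_force: 0.0
```

{"api": "arm_command", "payload": {"series": [[0.3,[0.07,0.2,0],0],[0.3,[0.14,0.4,0],0],[0.3,[0.21,0.6,0],0],[0.3,[0.28,0.8,0],0],[0.3,[0.35,1.0,0],0]]}}

```text
clock: 34.77
ee_pos: [0.5686, 0.1234, 0.1813]
tool_rot: [[0.156, 0.988, 0.001], [0.988, -0.156, 0.0], [0.0, 0.001, -1.0]]
force: [0.2, -0.1, -0.0]
width: 0.0602
gripper_force: 0.0
```

{"api": "arm_command", "payload": {"series": [[0.3,[0.06,0.2,0],0],[0.3,[0.12,0.4,0],0],[0.3,[0.18,0.6,0],0],[0.3,[0.25,0.8,0],0],[0.3,[0.32,1.0,0],0]]}}

```text
clock: 35.18
ee_pos: [0.6005, 0.2234, 0.1812]
tool_rot: [[0.156, 0.988, 0.0], [0.988, -0.156, 0.0], [0.0, 0.0, -1.0]]
force: [0.2, -0.2, -1.0]
width: 0.0607
gripper_force: 0.0
```

{"api": "arm_command", "payload": {"series": [[0.3,[0.01,0.12,0],0],[0.3,[0.01,0.18,0],0],[0.3,[0.01,0.18,0],0],[0.3,[0.01,0.18,-0.1],0],[0.3,[0.01,0.18,-0.3],0]]}}

```text
clock: 35.6
ee_pos: [0.603, 0.2399, 0.1533]
tool_rot: [[0.157, 0.988, 0.005], [0.988, -0.157, 0.001], [0.002, 0.005, -1.0]]
force: [0.9, -0.3, -0.1]
width: 0.0603
gripper_force: 0.0
```

{"api": "arm_command", "payload": {"series": [[0.3,[0,0,-0.2],0],[0.3,[0,0,-0.4],0],[0.3,[0,0,-0.55],0],[0.3,[0,0,-0.66],0],[0.3,[0,0,-0.7],0]]}}

```text
clock: 36.02
ee_pos: [0.5996, 0.2388, 0.0778]
tool_rot: [[0.157, 0.988, -0.004], [0.988, -0.157, -0.001], [-0.002, -0.003, -1.0]]
force: [0.1, -0.1, -0.2]
width: 0.0608
gripper_force: 0.0
```

{"api": "arm_command", "payload": {"series": [[0.3,[0,0,0],0],[0.1,[0,0,0],0],[-0.1,[0,0,0],0],[-0.3,[0,0,0],0],[-0.4,[0,0,0],0]]}}

```text
clock: 36.43
ee_pos: [0.6019, 0.2406, 0.0821]
tool_rot: [[0.156, 0.988, 0.002], [0.988, -0.156, 0.001], [0.001, 0.002, -1.0]]
force: [-0.1, -0.1, 4.9]
width: 0.0414
gripper_force: 25.0
```

{"api": "arm_command", "payload": {"series": [[-0.4,[0,0,0],0],[-0.4,[0,0,0],0],[-0.4,[0,0,0.06],0],[-0.4,[0,0,0.18],0],[-0.4,[0,0,0.3],0]]}}

```text
clock: 36.85
ee_pos: [0.6005, 0.2401, 0.1107]
tool_rot: [[0.156, 0.988, -0.002], [0.988, -0.156, -0.001], [-0.001, -0.002, -1.0]]
force: [0.7, -0.1, -2.4]
width: 0.0412
gripper_force: 24.9
```

{"api": "arm_command", "payload": {"series": [[-0.4,[0,0,0.2],0],[-0.4,[0,0,0.4],0],[-0.4,[-0.02,-0.08,0.55],0],[-0.4,[-0.06,-0.2,0.65],0],[-0.4,[-0.12,-0.36,0.7],0]]}}

```text
clock: 37.27
ee_pos: [0.5903, 0.2045, 0.1841]
tool_rot: [[0.155, 0.988, 0.004], [0.988, -0.155, 0.001], [0.002, 0.004, -1.0]]
force: [0.8, 0.7, -1.9]
width: 0.041
gripper_force: 24.9
```

{"api": "arm_command", "payload": {"series": [[-0.4,[-0.07,-0.2,0],0],[-0.4,[-0.14,-0.4,0],0],[-0.4,[-0.21,-0.6,0],0],[-0.4,[-0.28,-0.8,0],0],[-0.4,[-0.36,-1.0,0],0]]}}

```text
clock: 37.68
ee_pos: [0.5529, 0.1029, 0.1816]
tool_rot: [[0.156, 0.988, 0.001], [0.988, -0.156, -0.0], [0.0, 0.001, -1.0]]
force: [-0.7, 0.2, -2.4]
width: 0.0415
gripper_force: 24.9
```

{"api": "arm_command", "payload": {"series": [[-0.4,[-0.1,-0.26,0],0],[-0.4,[-0.2,-0.52,0],0],[-0.4,[-0.3,-0.75,0],0],[-0.4,[-0.36,-0.91,0],0],[-0.4,[-0.4,-1.0,0],0]]}}

```text
clock: 38.1
ee_pos: [0.5125, 0.0021, 0.1816]
tool_rot: [[0.158, 0.987, 0.001], [0.987, -0.158, -0.001], [-0.001, 0.001, -1.0]]
force: [0.5, 0.3, -2.0]
width: 0.0412
gripper_force: 24.9
```

{"api": "arm_command", "payload": {"series": [[-0.4,[0,0,-0.06],0],[-0.4,[0,0,-0.2],0],[-0.4,[0,0,-0.38],0],[-0.4,[0,0,-0.56],0],[-0.4,[0,0,-0.7],0]]}}

```text
clock: 38.52
ee_pos: [0.513, 0.0053, 0.1091]
tool_rot: [[0.156, 0.988, -0.001], [0.988, -0.156, 0.001], [0.0, -0.001, -1.0]]
force: [0.1, 0.2, -3.4]
width: 0.0416
gripper_force: 24.9
```

{"api": "arm_command", "payload": {"series": [[-0.4,[0,0,-0.1],0],[-0.4,[0,0,-0.18],0],[-0.4,[0,0,-0.24],0],[-0.4,[0,0,-0.27],0],[-0.4,[0,0,-0.28],0]]}}

```text
clock: 38.93
ee_pos: [0.5135, 0.0045, 0.083]
tool_rot: [[0.156, 0.988, 0.0], [0.988, -0.156, 0.0], [0.0, 0.0, -1.0]]
force: [-1.9, 0.1, 3.3]
width: 0.0412
gripper_force: 25.0
```

{"api": "arm_command", "payload": {"series": [[-0.4,[0,0,-0.01],0],[0.1,[0,0,-0.01],0],[0.3,[0,0,-0.01],0],[0.3,[0,0,-0.01],0],[0.3,[0,0,-0.01],0]]}}

```text
clock: 39.35
ee_pos: [0.5136, 0.0043, 0.0821]
tool_rot: [[0.156, 0.988, 0.001], [0.988, -0.156, -0.0], [0.0, 0.001, -1.0]]
force: [-0.5, -0.4, -0.7]
width: 0.0595
gripper_force: 0.0
```

{"api": "arm_command", "payload": {"series": [[0.3,[0,0,0.06],0],[0.3,[0,0,0.25],0],[0.3,[0,0,0.5],0],[0.3,[0,0,0.75],0],[0.3,[0,0,1.0],0]]}}

```text
clock: 39.77
ee_pos: [0.513, 0.0043, 0.1831]
tool_rot: [[0.156, 0.988, -0.0], [0.988, -0.156, 0.0], [-0.0, -0.0, -1.0]]
force: [0.0, -0.2, -0.7]
width: 0.0606
gripper_force: 0.0
```

{"api": "arm_command", "payload": {"series": [[0.3,[0,0.2,0.2],0],[0.3,[0,0.4,0.3],0],[0.3,[0,0.6,0.4],0],[0.3,[0,0.8,0.4],0],[0.3,[0,1.0,0.4],0]]}}

```text
clock: 40.18
ee_pos: [0.5138, 0.1052, 0.2234]
tool_rot: [[0.157, 0.988, 0.003], [0.988, -0.157, 0.0], [0.001, 0.003, -1.0]]
force: [0.7, 0.1, -0.8]
width: 0.0604
gripper_force: 0.0
```

{"api": "arm_command", "payload": {"series": [[0.3,[0,0.2,0],0],[0.3,[0,0.4,0],0],[0.3,[0,0.6,0],0],[0.3,[0,0.8,0],0],[0.3,[0,1.0,0],0]]}}

```text
clock: 40.6
ee_pos: [0.5131, 0.2054, 0.2222]
tool_rot: [[0.156, 0.988, 0.0], [0.988, -0.156, 0.0], [0.0, 0.0, -1.0]]
force: [1.3, 0.4, -1.0]
width: 0.0601
gripper_force: 0.0
```

{"api": "arm_command", "payload": {"series": [[0.3,[-0.1,0.2,0],0],[0.3,[-0.2,0.4,0],0],[0.3,[-0.3,0.6,0],0],[0.3,[-0.4,0.8,0],0],[0.3,[-0.5,0.9,0],0]]}}

```text
clock: 41.02
ee_pos: [0.4624, 0.2962, 0.2221]
tool_rot: [[0.155, 0.988, 0.0], [0.988, -0.155, 0.001], [0.001, 0.0, -1.0]]
force: [0.0, 0.1, 0.8]
width: 0.0602
gripper_force: 0.0
```

Run:
```python
from m import *
t=snapshot("top");sc=snapshot("scene");ct=camera_params("top");T0=np.load("top.npy")
h=lambda im:cv2.cvtColor(np.dstack([(cv2.cvtColor(im,cv2.COLOR_RGB2HSV)[...,0].astype(int)+5)%180,cv2.cvtColor(im,cv2.COLOR_RGB2HSV)[...,1:]]).astype(np.uint8),cv2.COLOR_HSV2RGB)
B=((108,100,40),(135,255,255));R=((0,110,40),(16,255,255))
for n,l,b,z in(("red",R,(270,195,305,225),.114),("blue",B,(235,190,268,220),.118)):
    for im in(T0,t):
        q,s,_=blobs(h(im),*l,b);print(n,q.round(2),s[4],ray(ct,*q,z).round(4))
save("s3",sc[110:320,100:450],2.2);print(get_obs()["clock"])
```

```text
red [288.25 210.43] 267 [ 0.4974 -0.0806  0.114 ]
red [288.25 210.78] 268 [ 0.4966 -0.0806  0.114 ]
blue [251.29 203.5 ] 268 [0.5129 0.0013 0.118 ]
blue [251.27 203.79] 265 [0.5123 0.0013 0.118 ]
41.1167
```

View pics/s3.png

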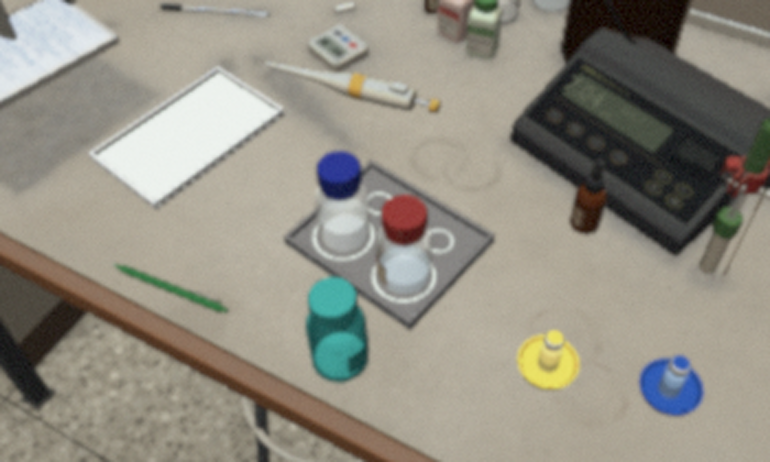

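Both bottles are back on their rings, within 1 mm of where they started. The vials are upright on their saucers and the arm is clear of everything.

```bash
python3 -c "from plant import *;print(finish_job())"
```

```text
the job is handed in; nothing more can be done
None
```

The job is handed in: by the last camera check each vial stands on the saucer of its dot's colour, both bottles are back within 1 mm of where they started, and the dropper was not touched; `finish_job` returned no verdict.

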